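# Weigh out a charge of grinding balls on the spring balance

## Robot

A 6-joint arm with a two-finger parallel gripper is mounted at the origin on a cart in front of the work surface, level with it; the furniture and walls round the work are solid. World frame = base frame: x ahead of the robot, y to its left, z up, the work surface at z = 0. Lengths are in mm, angles in rad, forces in N, time in s.
With the tool pointing down it reaches from about 375 to 900 mm from the base axis. Payload 3.1 kg.
Tool frame: the origin (TCP) lies midway between the tips of the shut fingers; the grasp point (between the pads) lies 19 mm behind it (r.hold_point_z is the distance from the TCP to the grasp point, in mm); z points along the fingers, y is the direction in which the jaws open and shut (so a half turn about z gives the same grasp; the last joint's range is limited). The gripper opens to 85 mm and grips with 20 to 120 N. Pads are 22 mm wide; open, the fingers measure 114 mm over their backs; the gripper's body (76 mm by 85 mm) begins 54 mm behind the grasp point. The pads swing forward as they close: fully open they stand 13 mm farther back than shut.
Start: joints at [-1.446, 0.527, 1.433, -0, 1.181, -0.178], TCP at [186.991, -596.348, 231.31] pointing down, gripper open.
Joint ranges: [-3.08, 3.08], [-0.75, 2.2], [0.22, 2.44], [-1.43, 4.57], [0, 2.65], [-2.85, 2.85]. Speed limits (rad/s): [2.79, 2.79, 3.14, 3.14, 3.14, 3.14].

## Interface

Orientations are given as a unit quaternion [w, x, y, z].
In Python, from cell import r, eyes gives the robot as it stands.
- The arm moves only by the tool move_arm, never from a script. Its argument "motion" is a list that holds one entry, the list of rows, each a list of 6 numbers: the shift along the tool's x, y, z in mm, then the turn, a rotation vector about the tool's x, y, z in degrees. In form: [[[tx, ty, tz, wx, wy, wz], ...]]. A call has 1 to 20 rows; each row is the pose to reach, as a shift and turn from the pose measured when the call began, along the tool's axes at that moment; what a row does not reach only later rows make up. A row lasts 1/8 s, in which the tool goes at most 62.5 mm and 10.7 degrees, less where a joint would pass 70% of its speed; a pose out of reach is approached as far as the arm can. A call with a gripper value outside its range is refused whole. "jaw" is the finger opening in mm, from 0 to 85.4, set as the call begins (left out, the last holds). The fingers move at their own pace and stop on an object; "grip_force" is the grip in N (left out, the last holds). Time passes only in rows, so rows that repeat a pose let the fingers close. It gives the time, the measured TCP pose, the force and the opening at its end, in the units of the state.
- r.get_state(): the state, without advancing time (a new reading comes with each control period).
- eyes.capture(name): name is "scene" or "top" or "wrist"; returns the picture (420x560x3 uint8, blue, green, red); there is no depth.
- eyes.camera_params(name): a dict with "mtx" (3x3 intrinsics, pixels), "R" (3x3) and "t" (3): a world point X has camera coordinates R X + t. Camera axes: x right, y down, z forward; pixel columns grow to the right and rows downward; lengths in mm; the calibration is good to about 2 mm. A picture is of the moment at which its call begins: read the wrist's pose just before it. camera_params takes no time and is no camera call; for the wrist camera it gives the pose at the moment of the call.
- r.sign_off(): hands the job in, once; it reports no verdict.
Trained networks look in the newest picture that a camera, given by its name, has taken for a name from the list of things; names that differ only in an ending like _2 or _b are one class to them, and where a whole thing is asked for, a point or a joint stands for the part that bears it (a point fixed in the world has none). Each returns a list of dicts, best first, with "score" (0 to 1); they miss things now and then, are a little off and sometimes report something else, mostly with a low value. They report only what shows in the picture. A call takes as long as a camera call. They do not tell look-alikes from the thing itself.
- eyes.boxes_of(camera, thing): "bbox" ([left, top, right, bottom] in pixels, round what is visible of it).
- eyes.spot_point(camera, thing): "at" ([column, row] in pixels: a listed point, or the origin of a listed thing).
The state is a dict: "clock": time; "joint_positions": joint angles; "dq": joint speeds; "effort": joint torques, N m; "tcp_pos": TCP position; "tool_rot": TCP orientation; "force": force on the tool from outside, world axes, zero at the start; "ft_torque": the same for the moment, N m; "width": finger opening in mm.
Only numpy, scipy, OpenCV 4.12 (cv2) and the standard library are available. Lean on these libraries where they do the work, as an engineer would, in place of code of your own. Each camera call takes 0.05 s, during which the arm holds its last target.

## Task

The steel charging boat full of grinding balls sits in its slotted rest, where only the upright web on top can be gripped: lift it out by the web and stand it on the free desk, then take it again by its sides and tip balls over its open bow into the pan of the spring balance, just until their weight has brought the pan down onto its stop. Stop there so that at least two balls stay in the boat, spill none and never touch the pan with the gripper or the boat. Finally stand the boat with the leftover balls upright on the desk, clear of the rest, and leave the bottles and the tape alone.

Things in the scene. Friction and masses are not known exactly. Their poses are not given: they have to be found in the camera images.
- boat: the charging boat: narrow curved steel trough, open on top towards the bow, 127 mm long, 56 mm high at its straight upper edges, about 0.22 kg; the stern (-x) is closed. Origin at the centre of its underside, x along it to the open bow, z up. Foot plate 75 x 40 mm, 4 mm thick. At the start it sits in the rest. It holds seven dark metal balls of 16 mm in single file, 24 to 40 g each (worn, so they differ)
- boat_center (a point): the middle of the boat, between its sides, 30 mm above its underside; axes as the boat's. The sides are plain upright plates, 26 mm apart outside (19 mm inside), here reaching from about 5 mm to 56 mm above the underside; their upper edges run level from end to end
- boat_web (a point): a point on the upright carrying web: a steel plate across the trough over the boat's centre, 6 mm thick along the boat's x, 26 mm wide, standing 32 mm above the upper edges. The point is 20 mm above the upper edges, 12 mm below the web's top. From it back to the stern a curved deck covers the trough, 19 mm over its floor, so that the balls stay in one layer
- boat_lip (a point): the middle of the bow lip over which the balls leave, 66 mm ahead of the boat's origin, 54 mm above its underside. The trough's floor (70 mm radius) slopes 70 degrees here, so balls roll out one by one only when the boat is tipped slowly nose-down: the first at 42 to 58 degrees, then one every 1 to 6 degrees, the last by about 78; tipped fast or jerked back they come together
- rest_center (a point): the slotted rest, an aluminium block 160 x 78 mm fixed to the desk, 64 mm high; the point is 30 mm above the desk in the middle of its slot, x along the slot. The slot is 46 mm wide, its floor 12 mm above the desk, so the cheeks cover the boat's sides up to 4 mm below their upper edges; the boat lifts out straight up
- pan (a joint): how far the balance's pan has sunk, in m: 0 at the top, 0.024 on the stop pillar under it. Its spring is preloaded: the pan begins to sink at about 35 g and reaches the stop at about 98 g, so with 3 or 4 balls; it swings for about half a second after a ball has fallen in
- pan_center (a point): the middle of the pan's floor, 78 mm above the desk when the pan is up; x points from the pan to the column. The pan is a round steel dish, its rim 62 mm from the centre and 21 mm above the floor, carried from below by an arm that slides on the column
- column_top (a point): top of the balance's column, 250 mm above the desk, 125 mm from the pan's centre; the spring head on it is 36 mm across. A narrow scale plate stands beside it
- ball0_center (a point): the centre of grinding ball 1 (0.016 m ball), counted from the stern at the start
- ball1_center (a point): the centre of grinding ball 2 (0.016 m ball), the next towards the bow at the start
- ball2_center (a point): the centre of grinding ball 3 (0.016 m ball), the next towards the bow at the start
- ball3_center (a point): the centre of grinding ball 4 (0.016 m ball), the next towards the bow at the start
- ball4_center (a point): the centre of grinding ball 5 (0.016 m ball), the next towards the bow at the start
- ball5_center (a point): the centre of grinding ball 6 (0.016 m ball), the next towards the bow at the start
- ball6_center (a point): the centre of grinding ball 7 (0.016 m ball), the next towards the bow at the start
- white_bottle: bystander: white reagent bottle with a blue cap, 50 mm across, 115 mm high, origin at its underside
- small_bottle: bystander: small cream reagent bottle with a red cap, 40 mm across, 85 mm high, origin at its underside
- tape: bystander: roll of brown tape, 96 mm across, 25 mm high, lying flat, origin at its underside
Mind the look-alikes: they are no part of the job. There is more than one size of the boat; the one meant has the size given above.

How it is judged (in metres and radians):
On the way, in this order (a step that is already met when the one before it is completed fails the run):
1. the boat stands upright on the desk, clear of the rest and let go (height (world z) of boat_center below 0.034 m and angle between boat_center's own z axis and vertical below 0.1 rad and horizontal distance between boat_center and rest_center above 0.1 m and contact force between the fingers and boat below 0.2 N), for 0.2 s.
2. the pan is down on its stop while the boat is held by its sides (the grasp point no higher than just over their upper edges) (value of joint pan above 0.0225 m and z of the grasp point in the frame of boat_center below 0.035 m and distance between the grasp point and boat_center below 0.075 m), for 0.3 s.
At the end, for the whole second after the job is handed in: The pan rests on its stop (within 1.5 mm), every ball lies in the pan or in the boat, at least two of them (of the four that lay nearest the stern) in the boat, and the boat stands upright (within 0.1 rad) on the desk, its centre more than 100 mm from the rest's centre, let go (all of step 1 and value of joint pan above 0.0225 m and velocity of joint pan below 0.02 m/s and (((distance between ball1_center and boat_center below 0.055 m and height (world z) of ball1_center above 0.013 m) and (distance between ball0_center and boat_center below 0.055 m and height (world z) of ball0_center above 0.013 m)) or ((distance between ball2_center and boat_center below 0.055 m and height (world z) of ball2_center above 0.013 m) and (distance between ball0_center and boat_center below 0.055 m and height (world z) of ball0_center above 0.013 m)) or ((distance between ball2_center and boat_center below 0.055 m and height (world z) of ball2_center above 0.013 m) and (distance between ball1_center and boat_center below 0.055 m and height (world z) of ball1_center above 0.013 m)) or ((distance between ball3_center and boat_center below 0.055 m and height (world z) of ball3_center above 0.013 m) and (distance between ball0_center and boat_center below 0.055 m and height (world z) of ball0_center above 0.013 m)) or ((distance between ball3_center and boat_center below 0.055 m and height (world z) of ball3_center above 0.013 m) and (distance between ball1_center and boat_center below 0.055 m and height (world z) of ball1_center above 0.013 m)) or ((distance between ball3_center and boat_center below 0.055 m and height (world z) of ball3_center above 0.013 m) and (distance between ball2_center and boat_center below 0.055 m and height (world z) of ball2_center above 0.013 m))) and ((horizontal distance between ball0_center and pan_center below 0.06 m and z of ball0_center in the frame of pan_center between 0.004 and 0.04 m) or (distance between ball0_center and boat_center below 0.055 m and height (world z) of ball0_center above 0.013 m)) and ((horizontal distance between ball1_center and pan_center below 0.06 m and z of ball1_center in the frame of pan_center between 0.004 and 0.04 m) or (distance between ball1_center and boat_center below 0.055 m and height (world z) of ball1_center above 0.013 m)) and ((horizontal distance between ball2_center and pan_center below 0.06 m and z of ball2_center in the frame of pan_center between 0.004 and 0.04 m) or (distance between ball2_center and boat_center below 0.055 m and height (world z) of ball2_center above 0.013 m)) and ((horizontal distance between ball3_center and pan_center below 0.06 m and z of ball3_center in the frame of pan_center between 0.004 and 0.04 m) or (distance between ball3_center and boat_center below 0.055 m and height (world z) of ball3_center above 0.013 m)) and ((horizontal distance between ball4_center and pan_center below 0.06 m and z of ball4_center in the frame of pan_center between 0.004 and 0.04 m) or (distance between ball4_center and boat_center below 0.055 m and height (world z) of ball4_center above 0.013 m)) and ((horizontal distance between ball5_center and pan_center below 0.06 m and z of ball5_center in the frame of pan_center between 0.004 and 0.04 m) or (distance between ball5_center and boat_center below 0.055 m and height (world z) of ball5_center above 0.013 m)) and ((horizontal distance between ball6_center and pan_center below 0.06 m and z of ball6_center in the frame of pan_center between 0.004 and 0.04 m) or (distance between ball6_center and boat_center below 0.055 m and height (world z) of ball6_center above 0.013 m))); the robot touches nothing.
It fails at once if the pan is touched by the robot or the boat (more than 0.5 N) (contact force between pan and the fingers above 0.5 N or contact force between pan and the arm above 0.5 N or contact force between pan and boat above 0.5 N).
It fails at once if a bottle or the tape is moved by more than 20 mm or a bottle tips over (distance of any of white_bottle, small_bottle, tape from where it was at the start of the episode above 0.02 m or angle between any of white_bottle, small_bottle's own z axis and vertical above 0.3 rad).
It also fails if it takes over 72 s, if anything falls off the work surface, if the arm or the gripper's body presses on something with over 40 N, if the wrist force passes 120 N, or if a joint passes its speed limit or range.

## Working session

There is one attempt and no reset: what is moved stays moved. The work goes in short steps, Python scripts to look and compute and a tool call to move; the robot and the scene stay as the last step left them, time stands still between calls to the robot, and variables do not carry over. Pictures are saved under pics/ and viewed, and the job is handed in when it is done.

Besides the shell and the picture viewer there is one more tool, called after "Request:" as a command line: name --argument value ..., lists and objects as JSON in quotes. move_arm: Moves the arm, as the interface text tells. Its arguments: {"type":"object","properties":{"motion":{"type":"array","items":{"type":"array","items":{"type":"array","items":{"type":"number"}}}},"jaw":{"type":"number"},"grip_force":{"type":"number"}},"required":["motion"]}

```bash
ls; mkdir -p pics; python3 - <<'E'
from cell import r, eyes
import cv2
for n in ("scene","top","wrist"):
    p=eyes.capture(n); cv2.imwrite(f"pics/{n}0.png",p)
    c=eyes.camera_params(n); print(n,c)
    for t in ["boat_web","rest_center","pan_center","column_top","boat_lip","boat","white_bottle","small_bottle","tape"]:
        d=eyes.spot_point(n,t); print(t,[(round(x['score'],2),[round(float(v),1) for v in x['at']]) for x in d])
print(r.get_state())
E
```

```text
pics
scene {'mtx': array([[409.42277878,   0.        , 274.15477374],
       [  0.        , 409.42277878, 205.07515424],
       [  0.        ,   0.        ,   1.        ]]), 'R': array([[-0.80406446, -0.59445163,  0.01037273],
       [-0.41191427,  0.5444112 , -0.73071409],
       [ 0.42872716, -0.59181391, -0.6826048 ]]), 't': array([516.13825634, 329.19340841, 911.46339854])}
boat_web [(0.77, [254.1, 311.6]), (0.63, [209.8, 281.5])]
rest_center [(0.58, [253.8, 322.4])]
pan_center [(0.57, [294.0, 228.6])]
column_top [(0.66, [249.9, 157.3])]
boat_lip [(0.58, [232.7, 286.2])]
boat [(0.72, [211.8, 293.1])]
white_bottle [(0.59, [227.6, 254.6])]
small_bottle [(0.64, [350.3, 203.0])]
tape [(0.72, [349.5, 238.1])]
top {'mtx': array([[405.19176838,   0.        , 280.63422627],
       [  0.        , 405.19176838, 204.2154137 ],
       [  0.        ,   0.        ,   1.        ]]), 'R': array([[-0.01208892, -0.99974105,  0.01927951],
       [-0.98859814,  0.00905561, -0.15030539],
       [ 0.15009188, -0.02087672, -0.98845161]]), 't': array([  50.1236986 ,  616.36981306, 1069.39791803])}
boat_
[... 956 characters left out ...]

small_bottle []
tape []
{'clock': 1.5, 'joint_positions': array([-1.44548377e+00,  5.27502397e-01,  1.43268710e+00,  6.15633380e-06,
        1.18137125e+00, -1.78471034e-01]), 'dq': array([ 0.00020127,  0.0012904 ,  0.00105225, -0.00038394, -0.00158151,
        0.00112351]), 'effort': array([ 8.84091264e-05, -4.42318010e+01, -1.78416252e+01, -2.10358253e-04,
        8.33675822e-04,  8.52896591e-06]), 'tcp_pos': array([ 187.00405876, -596.36036375,  231.3130391 ]), 'tool_rot': array([1.60248853e-05, 9.88486779e-01, 1.51307259e-01, 2.42269201e-06]), 'force': array([ 0.69814722, -0.37341543, -0.27983213]), 'ft_torque': array([-0.02090225,  0.00384948,  0.02973545]), 'width': 85.23204936140856}
```

View pictures.

View pics/scene0.png

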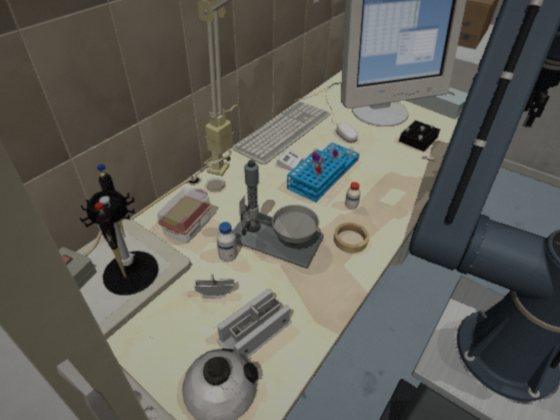

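View pics/top0.png

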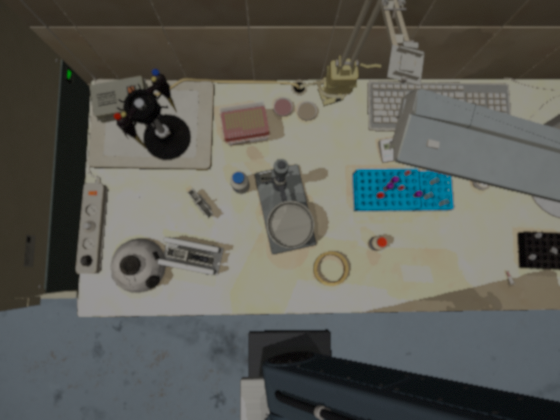

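```bash
python3 - <<'E'
import cv2
a=cv2.imread("pics/top0.png")[140:320,140:410]
cv2.imwrite("pics/top0z.png",cv2.resize(a,None,fx=2.9,fy=2.9,interpolation=cv2.INTER_CUBIC))
a=cv2.imread("pics/scene0.png")[120:360,170:390]
cv2.imwrite("pics/scene0z.png",cv2.resize(a,None,fx=2.5,fy=2.5,interpolation=cv2.INTER_CUBIC))
E
```

```text
(no output)
```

View pics/top0z.png

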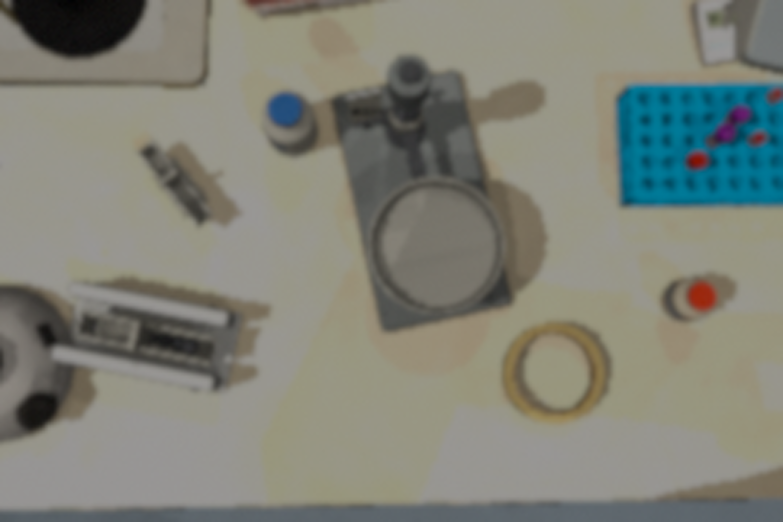

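View pics/scene0z.png

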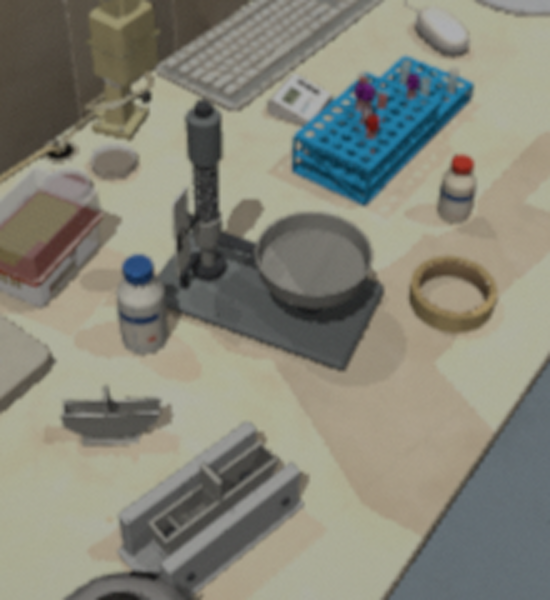

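```bash
cat > h.py <<'E'
import numpy as np, cv2
CP={}
def bp(c,uv,z):
    K,R,t=c['mtx'],c['R'],c['t']
    d=R.T@np.linalg.inv(K)@np.array([uv[0],uv[1],1.]); o=-R.T@t
    return o+d*(z-o[2])/d[2]
def proj(c,X):
    p=c['mtx']@(c['R']@np.asarray(X,float)+c['t']); return p[:2]/p[2]
def tri(cs,uvs):
    A=[];b=[]
    for c,uv in zip(cs,uvs):
        P=c['mtx']@np.c_[c['R'],c['t']]
        for k in (0,1):
            row=uv[k]*P[2]-P[k]; A.append(row[:3]);b.append(-row[3])
    return np.linalg.lstsq(np.array(A),np.array(b),rcond=None)[0]
E
python3 - <<'E'
from cell import r, eyes
from h import *
np.set_printoptions(precision=1,suppress=True)
s=eyes.camera_params("scene");t=eyes.camera_params("top")
for n,z,us,ut in [("web",88,(254.1,311.6),(187.9,256.8)),("rest",30,(253.8,322.4),(188.9,257.3)),("pan",78,(294,228.6),(291.1,224.4)),("col",250,(249.9,157.3),(281.4,161.9)),("lip",66,(232.7,286.2),(209.3,259.1)),("white",0,(227.6,254.6),(243.5,184.3)),("small",0,(350.3,203),(374.3,242.2)),("tape",0,(349.5,238.1),(328.9,267.1))]:
    print(n,bp(s,us,z),bp(t,ut,z),tri([s,t],[us,ut]))
print([x for x in dir(r) if x[0]!='_'],r.hold_point_z)
print([x for x in dir(eyes) if x[0]!='_'])
# rest ends top edges pixel -> z=64
for uv in [(73,286),(232,318),(55,353),(218,385)]:
    print(bp(t,(140+uv[0]/2.9,140+uv[1]/2.9),64))
E
```

```text
web [477.8 296.1  88. ] [475.2 285.9  88. ] [478.6 289.8  78.3]
rest [484.9 290.4  30. ] [475.2 295.2  30. ] [477.6 294.4  41.6]
pan [553.9  32.7  78. ] [557.6  17.1  78. ] [561.2  17.2  60. ]
col [692.5  37.1 250. ] [683.5  44.9 250. ] [682.7  46.1 259.2]
lip [569.2 262.2  66. ] [469.  234.1  66. ] [507.3 257.9 106.3]
white [682.1 158.1  -0. ] [683. 149.   0.] [686.9 150.8 -11. ]
small [ 516.1 -226.     0. ] [ 512.3 -222.2    0. ] [ 512.8 -220.3    5.8]
tape [446.8 -94.9   0. ] [444.  -90.8   0. ] [444.4 -89.8   5.9]
['IKError', 'get_state', 'hold_point_z', 'sign_off'] 18.700000000000003
['boxes_of', 'camera_params', 'capture', 'spot_point']
[524.4 352.1  64. ]
[493.6 206.4  64. ]
[463.8 366.6  64. ]
[433.2 218.5  64. ]
```

```bash
cat >> h.py <<'E'
from scipy.spatial.transform import Rotation as Ro
def rot(q): return Ro.from_quat([q[1],q[2],q[3],q[0]])
def down(yaw_y):  # tool down, tool y at yaw (deg)
    a=np.radians(yaw_y); y=np.array([np.cos(a),np.sin(a),0]); z=np.array([0,0,-1.]); x=np.cross(y,z)
    return Ro.from_matrix(np.c_[x,y,z])
def boatR(beta,tilt,lean,cam=1):
    """tool pose for boat bow az beta(deg), nose-down tilt; lean: tool body leaned toward stern in boat frame. cam=1 tool x toward bow"""
    B=Ro.from_euler('z',beta,degrees=True)*Ro.from_euler('y',tilt,degrees=True)
    # boat frame tool: z=-Z, x=+X
    T=Ro.from_matrix(np.array([[1,0,0],[0,-1,0],[0,0,-1.]]) if cam>0 else np.array([[-1,0,0],[0,1,0],[0,0,-1.]]))
    return B*Ro.from_euler('y',-lean,degrees=True)*T, B
def rows(st,targets,show=True):
    p0=np.array(st['tcp_pos']);R0=rot(st['tool_rot']);out=[];pp=p0;pR=R0
    for p,R in targets:
        t=R0.inv().apply(np.asarray(p)-p0); w=(R0.inv()*R).as_rotvec(degrees=True)
        out.append([round(float(v),1) for v in [*t,*w]])
    if show: print(str(out).replace(' ',''))
    return out
def log(r):
    import json
    s=r.get_state(); open('log.jsonl','a').write(json.dumps({k:np.array(v).tolist() for k,v in s.items()})+'\n'); return s
E
python3 - <<'E'
from cell import r
from h import *
s=log(r); n=18; T=[]
for i in range(1,n+1):
    f=i/n; az=-72.6+f*(30.8+72.6); R=625+(558-625)*f-70*np.sin(np.pi*f); z=231+19*f+70*np.sin(np.pi*f)
    a=np.radians(az); T.append(([R*np.cos(a),R*np.sin(a),z],down(-72.6+150.6*f)))
rows(s,T)
print(np.sqrt(sum((T[9][0]-np.array(T[8][0]))**2)))
E
```

```text
[[60.9,-18.9,-12.9,0.0,0.0,-8.4],[118.1,-43.3,-25.7,0.0,0.0,-16.7],[171.4,-72.1,-37.9,0.0,0.0,-25.1],[220.5,-104.7,-48.9,0.0,0.0,-33.5],[265.5,-140.2,-58.6,0.0,0.0,-41.8],[306.7,-178.1,-66.6,0.0,0.0,-50.2],[344.1,-217.8,-72.9,0.0,0.0,-58.6],[378.2,-259.1,-77.1,0.0,0.0,-66.9],[409.2,-301.7,-79.2,0.0,0.0,-75.3],[437.2,-345.8,-79.2,0.0,0.0,-83.7],[462.5,-391.2,-77.1,0.0,0.0,-92.0],[484.9,-438.1,-73.0,0.0,0.0,-100.4],[504.3,-486.7,-67.0,0.0,0.0,-108.8],[520.5,-537.1,-59.5,0.0,0.0,-117.1],[532.9,-589.2,-50.5,0.0,0.0,-125.5],[541.2,-643.0,-40.5,0.0,0.0,-133.9],[544.6,-698.2,-29.8,0.0,0.0,-142.2],[542.8,-754.3,-18.7,0.0,0.0,-150.6]]
52.19777809665809
```

Request:
move_arm --motion '[[[61,-19,-13,0,0,-8.4],[118,-43,-26,0,0,-16.7],[171,-72,-38,0,0,-25],[220,-105,-49,0,0,-33.5],[265,-140,-59,0,0,-42],[307,-178,-67,0,0,-50],[344,-218,-73,0,0,-58.6],[378,-259,-77,0,0,-67],[409,-302,-79,0,0,-75.3],[437,-346,-79,0,0,-83.7],[462,-391,-77,0,0,-92],[485,-438,-73,0,0,-100.4],[504,-487,-67,0,0,-108.8],[520,-537,-59,0,0,-117],[533,-589,-50,0,0,-125.5],[541,-643,-40,0,0,-134],[545,-698,-30,0,0,-142],[543,-754,-19,0,0,-150.6],[543,-754,-19,0,0,-150.6]]]' --jaw 60 --grip_force 70

```text
clock: 3.88
tcp_pos: [477.1, 288.7, 249.4]
tool_rot: [-0.001, 0.101, 0.995, -0.0]
force: [0.6, -0.1, -0.4]
width: 60.0
```

```bash
python3 - <<'E'
from cell import r, eyes
from h import *
s=log(r); print(s['clock'],s['joint_positions'],s['tcp_pos'],s['tool_rot'],s['width'],s['force'])
c=eyes.camera_params('wrist'); p=eyes.capture('wrist'); cv2.imwrite('pics/w1.png',p)
for t,z in [("boat_web",88),("boat_lip",66),("rest_center",30)]:
    for d in eyes.spot_point('wrist',t): print(t,d['score'],d['at'],bp(c,d['at'],z))
E
```

```text
3.875 [ 3.43265212e-01  4.16179889e-01  1.58113433e+00  9.22962656e-04
  1.14655443e+00 -1.02464939e+00] [477.11848214 288.6711448  249.38365407] [-1.20814440e-03  1.01456360e-01  9.94839251e-01 -1.10087084e-04] 59.991791054493866 [ 0.62801983 -0.14420403 -0.35403989]
boat_web 0.74 [287.7, 296.5] [601.69353515 275.36756127  88.        ]
boat_web 0.65 [280.4, 190.9] [475.80714302 292.16306778  88.        ]
boat_lip 0.91 [257.1, 272.6] [575.50201918 243.07118678  66.        ]
boat_lip 0.59 [221.4, 186.4] [462.38729564 227.52409763  66.        ]
boat_lip 0.46 [220.0, 322.4] [635.71125168 180.32801814  66.        ]
```

View pics/w1.png

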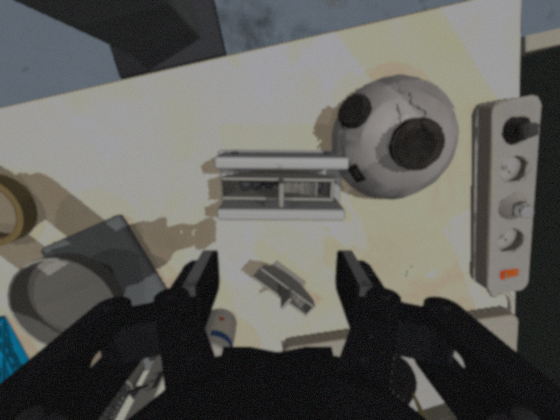

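```bash
python3 - <<'E'
from cell import eyes
from h import *
c=eyes.camera_params('wrist')
a=cv2.imread("pics/w1.png")[140:230,205:360]
cv2.imwrite("pics/w1z.png",cv2.resize(a,None,fx=5,fy=5,interpolation=cv2.INTER_CUBIC))
print(proj(c,[477,289,249]),proj(c,[477,289,88]))
E
```

```text
[284.08787537 254.56487387] [280.64399529 188.16927062]
```

View pics/w1z.png

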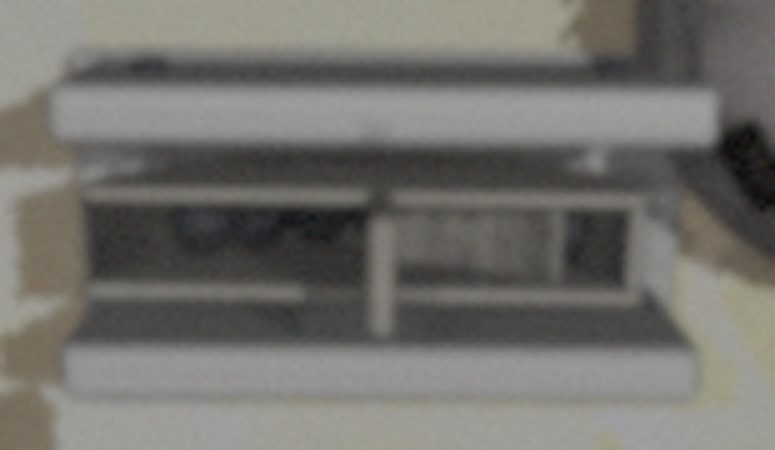

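```bash
python3 - <<'E'
from cell import r,eyes
from h import *
np.set_printoptions(precision=1,suppress=True)
c=eyes.camera_params('wrist'); s=r.get_state(); R=rot(s['tool_rot'])
print(R.as_matrix())
def px(u,v): return (205+u/5,140+v/5)
for n,uv,z in [("web top far",(382,333),100),("web near top",(381,205),100),("restUL",(55,115),64),("restUR",(715,115),64),("restLL",(70,372),64),("restLR",(692,372),64),("edge nearL",(90,194),68),("edge nearR",(640,200),68),("edge farR",(640,297),68),("edge farL",(90,290),68)]:
    X=bp(c,px(*uv),z); print(n,X, R.inv().apply(X-s['tcp_pos']))
E
```

```text
[[-1.   0.2  0. ]
 [ 0.2  1.  -0. ]
 [-0.   0.  -1. ]]
web top far [493.5 286.2 100. ] [-12.5   4.2 150.7]
web near top [467.3 291.5 100. ] [ 14.3   3.9 150.6]
restUL [439.4 224.   64. ] [ 27.4 -68.  186.6]
restUR [470. 367.  64.] [ 27.4  78.4 186.6]
restLL [497.9 211.4  64. ] [-32.4 -67.9 186.7]
restLR [528.2 353.2  64. ] [-32.4  77.1 186.7]
edge nearL [457.6 227.8  68. ] [ 10.4 -60.4 182.6]
edge nearR [484.5 347.2  68. ] [  9.1  62.  182.6]
edge farR [506.6 343.7  68. ] [-13.2  63.2 182.7]
edge farL [478.9 222.1  68. ] [-11.6 -61.5 182.7]
```

Request:
move_arm --motion '[[[0,3.5,50,0,0,0],[0,3.5,100,0,0,0],[0,3.5,140,0,0,0],[0,3.5,165,0,0,0],[0,3.5,178,0,0,0],[0,3.5,178,0,0,0]]]' --jaw 40

```text
clock: 4.82
tcp_pos: [481.6, 287.2, 72.4]
tool_rot: [0.0, 0.106, 0.994, -0.0]
force: [0.2, -0.1, 0.6]
width: 39.6
```

```bash
python3 - <<'E'
from cell import r, eyes
from h import *
s=log(r); print(s['clock'],s['joint_positions'],s['tcp_pos'],s['width'],s['force'])
p=eyes.capture('wrist'); cv2.imwrite('pics/w2.png',p)
E
```

```text
4.825 [ 3.38737949e-01  6.73582586e-01  1.71972442e+00 -7.34551109e-04
  7.48231294e-01 -1.01882508e+00] [481.61995011 287.21357137  72.38449656] 39.562426451595236 [ 0.22276981 -0.06508118  0.61496231]
```

View pics/w2.png

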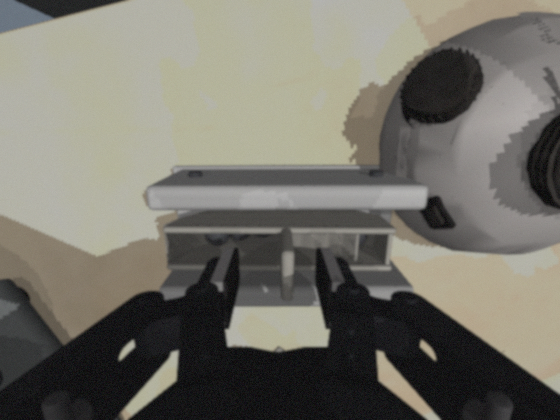

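```bash
python3 - <<'E'
from cell import r, eyes
from h import *
s=log(r); print(s['clock'],s['dq'],s['tcp_pos'],s['tool_rot'],s['force'])
R=rot(s['tool_rot']); print(R.inv().apply(np.array([477.4,292.7,71.5])-s['tcp_pos']),(R.inv()*down(78.2)).as_rotvec(degrees=True))
E
```

```text
4.875 [ 0.00794101 -0.02069327 -0.00688747 -0.00043484 -0.00050417 -0.00095757] [482.08029616 287.63469085  73.17886029] [9.21716743e-04 1.05922363e-01 9.94373964e-01 1.53907658e-04] [ 0.44343052  0.89931446 -0.18945743]
[5.64531272 3.96488974 1.67068683] [ 0.02840019  0.10324875 -0.3606261 ]
```

Request:
move_arm --motion '[[[4,4,1,0,0,0],[4,4,1,0,0,0],[4,4,1,0,0,0]]]'

```text
clock: 5.25
tcp_pos: [479.2, 292.7, 72.8]
tool_rot: [0.001, 0.106, 0.994, 0.0]
force: [-0.3, 0.5, -0.5]
width: 39.8
```

```bash
python3 - <<'E'
from cell import r, eyes
from h import *
s=log(r); print(s['clock'],s['dq'],s['tcp_pos'],s['tool_rot'],s['force'])
p=eyes.capture('wrist'); cv2.imwrite('pics/w3.png',p[180:360,130:450])
E
```

```text
5.25 [-0.00218018  0.00627255  0.00197756 -0.00078172 -0.0013656   0.0001916 ] [479.1985643  292.73961315  72.83443824] [1.48560361e-03 1.05639216e-01 9.94403326e-01 4.17548806e-04] [-0.26800176  0.51342745 -0.51108238]
```

View pics/w3.png

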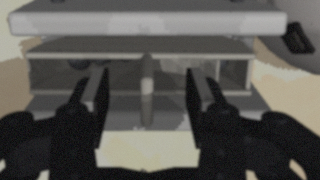

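Request:
move_arm --motion '[[[0,0,1,0,0,0],[0,0,1,0,0,0],[0,0,1,0,0,0],[0,0,1,0,0,0]]]' --jaw 0 --grip_force 70

```text
clock: 5.8
tcp_pos: [479.3, 292.6, 71.8]
tool_rot: [0.001, 0.106, 0.994, 0.0]
force: [-0.1, -0.6, 3.0]
width: 4.3
```

```bash
python3 - <<'E'
from cell import r, eyes
from h import *
s=log(r); print(s['clock'],s['joint_positions'],s['tcp_pos'],s['tool_rot'],s['width'],s['force'])
E
```

```text
5.8 [ 3.49430583e-01  6.74488950e-01  1.72014571e+00 -9.97633764e-04
  7.44110567e-01 -1.00878308e+00] [479.25408914 292.55824944  71.81060729] [1.42733844e-03 1.05726757e-01 9.94394143e-01 3.22745511e-04] 4.33438912854857 [-0.12079155 -0.63094859  2.9939449 ]
```

Request:
move_arm --motion '[[[0,0,0,0,0,0],[0,0,-5,0,0,0],[0,0,-15,0,0,0],[0,0,-30,0,0,0],[0,0,-45,0,0,0],[0,0,-60,0,0,0],[0,0,-75,0,0,0],[0,0,-85,0,0,0],[0,0,-88,0,0,0],[0,0,-88,0,0,0]]]'

```text
clock: 7.05
tcp_pos: [478.9, 292.5, 159.8]
tool_rot: [0.001, 0.106, 0.994, 0.0]
force: [0.9, -0.3, -5.3]
width: 4.5
```

```bash
python3 - <<'E'
from cell import r, eyes
from h import *
s=log(r); print(s['clock'],s['joint_positions'],s['tcp_pos'],s['tool_rot'],s['width'],s['force'])
p=eyes.capture('wrist'); cv2.imwrite('pics/w4.png',p)
p=eyes.capture('scene'); cv2.imwrite('pics/s4.png',p[200:400,130:350])
E
```

```text
7.05 [ 3.49562875e-01  5.36077487e-01  1.66574553e+00 -8.39506991e-04
  9.37132915e-01 -1.00887825e+00] [478.85112061 292.4886063  159.79603709] [1.33282542e-03 1.05731416e-01 9.94393793e-01 2.76212960e-04] 4.51038747370929 [ 0.86656479 -0.34831731 -5.30860135]
```

View pics/w4.png

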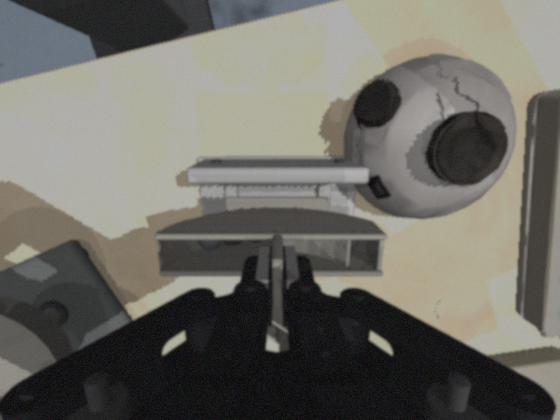

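View pics/s4.png

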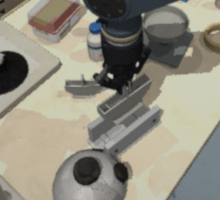

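```bash
cat > fit.py <<'E'
import json
from h import *
from scipy.optimize import least_squares
D=[json.loads(l) for l in open('log.jsonl')]
Rz=lambda a:Ro.from_euler('z',a); Ry=lambda a:Ro.from_euler('y',a)
def fk(q,p):
    a1,d,h,L2,a3,L3,Lt,e6=p
    R=Rz(q[0]); X=R.apply([a1,d,h]); R=R*Ry(q[1]); X=X+R.apply([0,0,L2]); R=R*Ry(q[2]); X=X+R.apply([a3,0,L3])
    R=R*Rz(q[3])*Ry(q[4]); 
    R=R*Rz(q[5]+e6); X=X+R.apply([0,0,Lt]); return X,R
if __name__=='__main__':
    def f(p):
        return np.concatenate([fk(d['joint_positions'],p)[0]-d['tcp_pos'] for d in D])
    s=least_squares(f,[0,112,200,425,0,430,250,0]); print(s.x,s.fun.reshape(-1,3).round(1), s.jac.shape, np.linalg.svd(s.jac)[1])
    for d in D[:3]:
        R=fk(d['joint_positions'],s.x)[1]; print((R.inv()*rot(d['tool_rot'])).as_rotvec())
E
python3 fit.py
```

```text
[-4.87005172e-09  1.11000000e+02  2.74200000e+02  5.88000000e+02
  1.14100000e+02  3.91700000e+02  2.96700000e+02 -3.72405907e+00] [[-0. -0.  0.]
 [ 0. -0.  0.]
 [ 0. -0. -0.]
 [-0. -0. -0.]
 [-0. -0. -0.]
 [-0. -0. -0.]
 [ 0. -0.  0.]] (21, 8) [5.16001331e+00 3.88513359e+00 2.64575139e+00 3.96781502e-01
 3.39734028e-01 8.45204751e-02 2.62977500e-03 2.43964660e-06]
[-1.62756974e-16  1.69845335e-16 -9.88329908e-01]
[-1.78028016e-16  1.54786097e-16 -9.88329908e-01]
[-4.68636724e-16 -7.74636497e-17 -9.88329908e-01]
```

```bash
cat >> fit.py <<'E'
    print(np.abs(s.fun).max())
E
python3 fit.py | tail -1
```

```text
3.188233677065e-09
```

```bash
cat >> fit.py <<'E'
P8=[0,111,274.2,588,114.1,391.7,296.7,np.pi/2]
LO=np.array([-3.08,-.75,.22,-1.43,0,-2.85]);HI=np.array([3.08,2.2,2.44,4.57,2.65,2.85])
def ik(pos,R,seed,tol=.5):
    def f(q):
        X,Rq=fk(q,P8); return np.r_[(X-pos)/300,(Rq.inv()*R).as_rotvec()]
    best=None
    seeds=seed if np.ndim(seed)==2 else [seed]
    for sd in seeds:
        s=least_squares(f,np.clip(sd,LO+1e-3,HI-1e-3),bounds=(LO,HI),xtol=1e-10,ftol=1e-10)
        if best is None or np.linalg.norm(s.fun)<np.linalg.norm(best.fun): best=s
    return best.x, np.linalg.norm(best.fun)
E
sed -i 's/^if __name__/MAIN=1\nif __name__/' fit.py
python3 - <<'E'
from cell import eyes
from h import *
from fit import *
np.set_printoptions(precision=2,suppress=True)
t=eyes.camera_params('top')
for uv in [(332,100),(465,75),(512,300),(385,330)]: print('plate',bp(t,(140+uv[0]/2.9,140+uv[1]/2.9),8))
print('edge',bp(t,(140,314),0),bp(t,(300,312),0))
pan=np.array([559,20,78.])
def grasp_tcp(beta,tilt,lean,cam,lip=None,center=None,gx=0,gz=15):
    R,B=boatR(beta,tilt,lean,cam)
    if lip is not None: center=np.asarray(lip)-B.apply([66,0,24])
    g=np.asarray(center)+B.apply([gx,0,gz])
    return g+R.apply([0,0,18.7]),R
for cam in (1,-1):
  for beta in (30,0,-30,-45,-60,-90):
    for lean in (0,20,35):
        b=np.radians(beta); u=np.array([np.cos(b),np.sin(b),0])
        out=[]
        sd=[[0,.5,1.6,a,1,c] for a in (0,1.5,3.1) for c in (-2,0,2)]
        q,e=ik(*grasp_tcp(beta,0,lean,cam,center=[430,130,30]),sd); out.append(e); qs=[q]
        for tilt in (38,50,62,78):
            lip=pan+u*-18+[0,0,52]
            q,e=ik(*grasp_tcp(beta,tilt,lean,cam,lip=lip),np.vstack([[q],sd])if tilt==38 else q); out.append(e);qs.append(q)
        ok=max(out)<1e-3
        if ok: print(cam,beta,lean,np.array(qs)[:,:].tolist() and '\n'+str(np.array(qs)))
        else: print(cam,beta,lean,'fail',np.round(out,3))
E
```

```text
plate [709.85 116.96   8.  ]
plate [734.34 -15.62   8.  ]
plate [510.16 -56.89   8.  ]
plate [482.7   66.47   8.  ]
edge [323.5  431.22   0.  ] [322.59  -7.21   0.  ]
1 30 0 
[[ 0.04  0.69  2.02 -0.    0.43  1.09]
 [-0.07  0.73  1.49 -0.35  1.5   1.11]
 [-0.03  0.82  1.37 -0.42  1.73  1.13]
 [ 0.    0.92  1.26 -0.49  1.94  1.12]
 [ 0.03  1.05  1.14 -0.61  2.2   1.07]]
1 30 20 
[[-0.08  0.73  2.26  2.19  0.24 -1.21]
 [-0.15  0.59  1.67 -0.21  1.14  1.01]
 [-0.09  0.66  1.53 -0.3   1.4   1.08]
 [-0.04  0.76  1.4  -0.37  1.63  1.11]
 [ 0.01  0.89  1.24 -0.46  1.92  1.11]]
1 30 35 
[[-0.21  0.91  2.43  2.56  0.77 -1.77]
 [-0.24  0.5   1.81 -0.05  0.87  0.84]
 [-0.16  0.56  1.67 -0.18  1.13  0.98]
 [-0.09  0.64  1.53 -0.27  1.38  1.06]
 [-0.02  0.77  1.34 -0.37  1.69  1.11]]
1 0 0 
[[ 0.04  0.69  2.02  0.    0.43  1.61]
 [-0.14  0.74  1.46 -0.09  1.59  1.46]
 [-0.13  0.84  1.33 -0.1   1.84  1.46]
 [-0.12  0.93  1.21 -0.12  2.07  1.45]
 [-0.12  1.07  1.07 -0.16  2.35  1.43]]
1 0 20 
[[ 0.06  0.73  2.25  3.24  0.19 -1.62]
 [-0.16  0.59  1.66 -0.05  1.2   1.44]
 [-0.15  0.67  1.51 -0.07  1.4
[... 5090 characters left out ...]
]
 [-0.25  0.61  1.6   0.34  1.3  -0.93]
 [-0.34  0.71  1.49  0.46  1.56 -1.02]]
-1 -90 0 
[[ 0.04  0.69  2.02  0.    0.43  0.04]
 [-0.33  0.65  1.7   0.69  1.14 -0.75]
 [-0.42  0.71  1.69  0.81  1.3  -0.88]
 [-0.48  0.78  1.68  0.9   1.46 -0.98]
 [-0.55  0.9   1.64  1.    1.69 -1.07]]
-1 -90 20 
[[ 0.25  0.74  1.93 -0.59  0.64  0.75]
 [-0.18  0.58  1.69  0.38  0.97 -0.41]
 [-0.29  0.6   1.69  0.57  1.09 -0.62]
 [-0.39  0.65  1.69  0.72  1.23 -0.78]
 [-0.49  0.74  1.67  0.85  1.45 -0.93]]
-1 -90 35 
[[ 0.38  0.82  1.85 -0.76  0.88  1.  ]
 [-0.05  0.56  1.67  0.07  0.92 -0.09]
 [-0.17  0.55  1.68  0.31  0.98 -0.36]
 [-0.29  0.57  1.68  0.51  1.09 -0.58]
 [-0.42  0.64  1.67  0.71  1.28 -0.79]]
```

```bash
python3 - <<'E'
from cell import r
from h import *
from fit import ik
s=log(r); p0=s['tcp_pos']; T=[]
n=13
for i in range(1,n+1):
    f=i/n; f=f*f*(3-2*f); T.append((p0+f*(np.array([435,125,150])-p0),down(77.9+57.1*f)))
rows(s,T)
T=[(np.array([435,125,150.]),down(135))]
print(ik(*T[0],s['joint_positions']))
for z in (61,):print(ik(np.array([435,125,z]),down(135),s['joint_positions']))
E
```

```text
[[0.1,-2.9,0.2,0.0,0.1,-1.0],[0.5,-11.0,0.6,0.0,0.1,-3.7],[1.0,-23.4,1.2,0.0,0.1,-7.8],[1.7,-39.0,2.1,0.0,0.1,-12.9],[2.4,-57.0,3.0,-0.0,0.1,-18.9],[3.3,-76.4,4.1,-0.0,0.1,-25.3],[4.1,-96.3,5.1,-0.0,0.1,-31.9],[5.0,-115.8,6.2,-0.0,0.1,-38.3],[5.7,-133.8,7.1,-0.0,0.1,-44.2],[6.4,-149.4,8.0,-0.0,0.1,-49.4],[6.9,-161.8,8.6,-0.0,0.1,-53.5],[7.3,-169.9,9.0,-0.0,0.1,-56.2],[7.4,-172.8,9.2,-0.0,0.1,-57.1]]
(array([ 3.20418913e-02,  4.35426994e-01,  1.93616090e+00, -1.62964112e-14,
        7.70004762e-01, -2.32415260e+00]), np.float64(1.599377396850792e-14))
(array([ 3.20418913e-02,  6.17412963e-01,  1.99720990e+00, -1.75147211e-12,
        5.26969794e-01, -2.32415260e+00]), np.float64(1.1391268465454405e-12))
```

Request:
move_arm --motion '[[[0,-3,0,0,0.1,-1],[0.5,-11,0.5,0,0.1,-3.7],[1,-23,1,0,0.1,-7.8],[1.7,-39,2,0,0.1,-13],[2.4,-57,3,0,0.1,-19],[3.3,-76,4,0,0.1,-25.3],[4,-96,5,0,0.1,-32],[5,-116,6,0,0.1,-38.3],[5.7,-134,7,0,0.1,-44.2],[6.4,-149,8,0,0.1,-49.4],[7,-162,9,0,0.1,-53.5],[7.3,-170,10,0,0.1,-56.2],[7.4,-173,15,0,0.1,-57],[7.4,-173,30,0,0.1,-57],[7.4,-173,48,0,0.1,-57],[7.4,-173,66,0,0.1,-57],[7.4,-173,80,0,0.1,-57],[7.4,-173,88,0,0.1,-57],[7.4,-173,91,0,0.1,-57],[7.4,-173,91,0,0.1,-57]]]'

```text
clock: 9.65
tcp_pos: [435.3, 124.8, 68.3]
tool_rot: [0.0, -0.382, 0.924, -0.0]
force: [-0.5, 0.2, -5.0]
width: 4.3
```

```bash
python3 - <<'E'
from cell import r, eyes
from h import *
s=log(r); print(s['clock'],s['joint_positions'],s['tcp_pos'],s['tool_rot'],s['width'],s['force'])
p=eyes.capture('scene'); cv2.imwrite('pics/s5.png',cv2.resize(p[150:360,180:420],None,fx=3,fy=3))
E
```

```text
9.65 [ 3.20669452e-02  6.01809656e-01  1.99318936e+00 -1.13600782e-03
  5.46263024e-01 -2.32081265e+00] [435.3289424  124.84636211  68.25954732] [ 5.10748034e-05 -3.81600219e-01  9.24327409e-01 -3.34416822e-04] 4.317184448946729 [-0.45512448  0.24045315 -4.98245674]
```

View pics/s5.png

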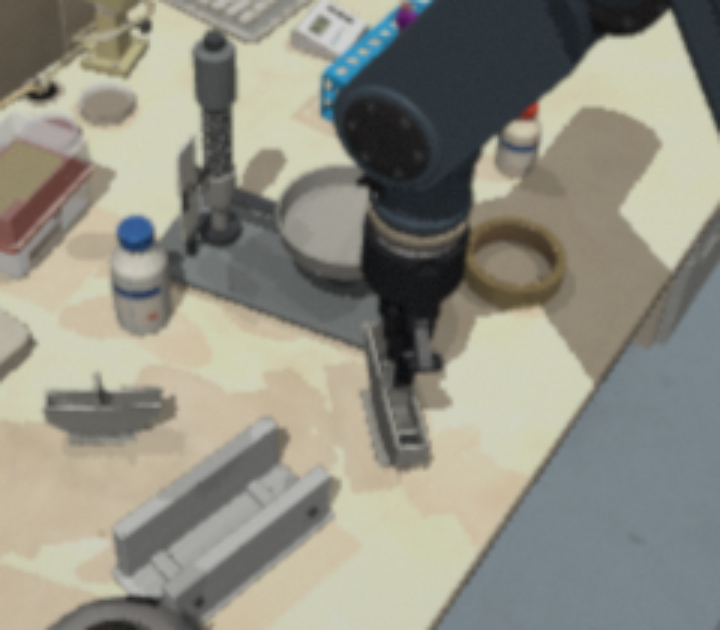

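Request:
move_arm --motion '[[[0,0,4,0,0,0],[0,0,7,0,0,0],[0,0,8.5,0,0,0],[0,0,8.5,0,0,0]]]'

```text
clock: 10.2
tcp_pos: [436.1, 124.7, 65.7]
tool_rot: [0.003, -0.382, 0.924, -0.002]
force: [-7.5, -2.4, 52.9]
width: 4.2
```

```bash
python3 - <<'E'
from cell import r, eyes
from h import *
s=log(r); print(s['clock'],s['tcp_pos'],s['tool_rot'],s['width'],s['force'])
E
```

```text
10.2 [436.1392974  124.72263312  65.65024165] [ 0.00268021 -0.38185898  0.92421543 -0.00153759] 4.224002227820128 [-7.47244035 -2.38791347 52.89719518]
```

Request:
move_arm --motion '[[[0,0,-1.5,0,0,0],[0,0,-1.5,0,0,0]]]'

```text
clock: 10.45
tcp_pos: [436.8, 124.8, 67.8]
tool_rot: [0.004, -0.382, 0.924, -0.002]
force: [-0.2, 0.5, -4.9]
width: 4.4
```

```bash
python3 - <<'E'
from cell import r, eyes
from h import *
s=log(r); print(s['clock'],s['tcp_pos'],s['tool_rot'],s['width'],s['force'])
c=eyes.camera_params('wrist');p=eyes.capture('wrist'); cv2.imwrite('pics/w6.png',p)
E
```

```text
10.45 [436.77693326 124.75949621  67.84664536] [ 0.0037427  -0.38186762  0.92420742 -0.00193744] 4.421084628347228 [-0.17958967  0.50076934 -4.85989359]
```

View pics/w6.png

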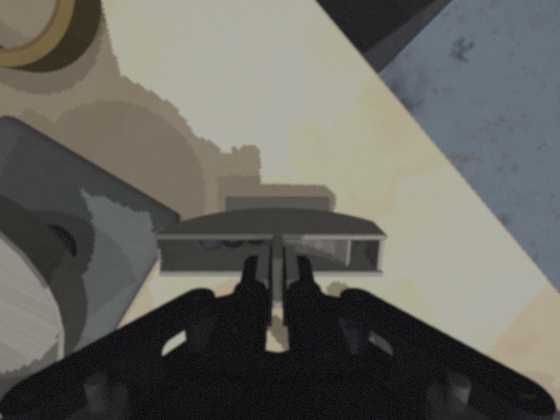

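Request:
move_arm --motion '[[[0,0,1,0,0,0],[0,0,1.8,0,0,0],[0,0,1.8,0,0,0]]]'

```text
clock: 10.88
tcp_pos: [436.4, 124.6, 65.8]
tool_rot: [0.003, -0.382, 0.924, -0.002]
force: [-1.0, -1.5, 10.0]
width: 4.6
```

Request:
move_arm --motion '[[[0,0,0,0,0,0],[0,0,0,0,0,0],[0,0,0,0,0,0],[0,0,-10,0,0,0],[0,0,-40,0,0,0],[0,0,-80,0,0,0],[0,0,-120,0,0,0],[0,0,-150,0,0,0],[0,0,-165,0,0,0],[0,0,-165,0,0,0]]]' --jaw 40

```text
clock: 12.12
tcp_pos: [436.0, 124.8, 232.3]
tool_rot: [0.005, -0.382, 0.924, -0.002]
force: [-0.2, -0.3, -0.5]
width: 40.4
```

```bash
python3 - <<'E'
from cell import r, eyes
from h import *
s=log(r); print(s['clock'],s['tcp_pos'],s['tool_rot'],s['width'],s['force'])
c=eyes.camera_params('wrist');p=eyes.capture('wrist'); cv2.imwrite('pics/w7.png',cv2.resize(p[80:320,100:450],None,fx=2.2,fy=2.2))
for t,z in [("boat_web",76),("boat_lip",54),("boat",0),("boat_center",30)]:
    for d in eyes.spot_point('wrist',t): print(t,d['score'],d['at'],bp(c,d['at'],z))
E
```

```text
12.125 [435.98018997 124.82640081 232.33507635] [ 0.00453875 -0.38200784  0.92414492 -0.002362  ] 40.42916628400502 [-0.21813011 -0.32195051 -0.49196665]
boat_web 0.96 [277.0, 195.3] [438.72368594 126.06457383  76.        ]
boat_lip 0.8 [256.2, 322.2] [580.07489146 229.19287676  54.        ]
boat_lip 0.76 [216.4, 184.6] [481.57453399  73.96554275  54.        ]
boat 0.63 [257.7, 333.5] [626.27868328 270.91235256   0.        ]
boat 0.62 [276.0, 180.9] [440.29002473 124.90353352   0.        ]
boat 0.62 [126.4, 205.0] [603.09946563   7.95068545   0.        ]
boat 0.53 [263.6, 183.5] [454.00135265 116.01196959   0.        ]
boat_center 0.88 [255.3, 343.4] [621.23186065 264.32706577  30.        ]
boat_center 0.64 [278.0, 184.8] [437.36454326 125.83389834  30.        ]
```

View pics/w7.png

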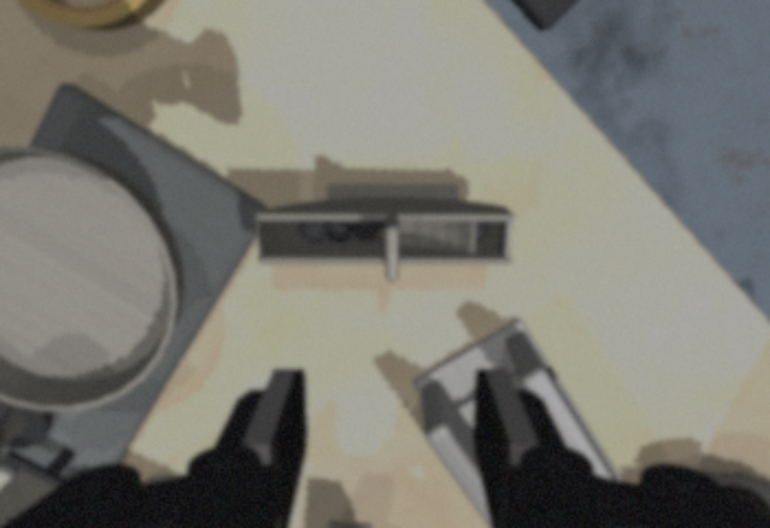

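Request:
move_arm --motion '[[[0,0,0,0,0,5],[0,0,0,0,0,15],[0,0,0,0,0,25],[0,0,0,0,0,35],[0,0,0,0,0,45],[0,0,0,0,0,55],[0,0,0,0,0,65],[0,0,0,0,0,75],[0,0,0,0,0,85],[0,0,0,0,0,95],[0,0,0,0,0,105],[0,0,0,0,0,115],[0,0,0,0,0,125],[0,0,0,0,0,135],[0,0,0,0,0,145],[0,0,0,0,0,155],[0,0,0,0,0,165],[0,0,0,0,0,175]]]' --jaw 60

```text
clock: 14.62
tcp_pos: [434.2, 124.6, 229.0]
tool_rot: [0.001, 0.908, 0.419, 0.001]
force: [0.3, -0.6, 0.0]
width: 60.2
```

```bash
cat >> h.py <<'E'
def grasp_tcp(beta,tilt,lean,cam=1,lip=None,center=None,gx=0,gz=15):
    R,B=boatR(beta,tilt,lean,cam)
    if lip is not None: center=np.asarray(lip)-B.apply([66,0,24])
    g=np.asarray(center)+B.apply([gx,0,gz])
    return g+R.apply([0,0,18.7]),R
E
python3 - <<'E'
from cell import r
from h import *
from fit import ik
np.set_printoptions(precision=2,suppress=True)
s=log(r); print(s['clock'],s['tcp_pos'],s['joint_positions'])
for lean in (0,5,10):
    p,R=grasp_tcp(-45,0,lean,center=[437.5,125.5,30])
    p2=p-R.apply([0,0,110])
    q2,e2=ik(p2,R,s['joint_positions']); q,e=ik(p,R,q2); print(lean,p,p2,q2,e2,q,e)
p,R=grasp_tcp(-45,0,0,center=[437.5,125.5,30])
rows(s,[(p-R.apply([0,0,110]),R),(p,R)])
E
```

```text
14.625 [434.19 124.63 229.04] [ 0.03  0.3   1.85 -0.    0.99  0.74]
0 [437.5 125.5  26.3] [437.5 125.5 136.3] [0.03 0.46 1.94 0.   0.74 2.39] 3.4053392153119606e-12 [ 0.03  0.7   2.   -0.    0.44  2.39] 3.2124621931584836e-15
5 [438.65 124.35  26.37] [431.87 131.13 135.95] [ 0.09  0.45  1.98 -0.11  0.66  2.53] 4.570321737201757e-10 [ 0.07  0.69  2.03 -0.19  0.36  2.6 ] 2.310059040569085e-13
10 [439.8  123.2   26.58] [426.29 136.71 134.91] [ 0.15  0.45  2.02 -0.26  0.59  2.72] 1.757643020280393e-10 [ 0.11  0.69  2.05 -0.41  0.31  2.85] 0.014224749118243746
[[2.8,1.7,92.7,0.1,-0.1,94.6],[2.7,1.5,202.7,0.1,-0.1,94.6]]
```

Request:
move_arm --motion '[[[0,0,10,0,0,6],[1,1,22,0,0,16],[1,1,35,0,0,26],[2,1,48,0,0,36],[2,1,60,0,0,46],[2.7,1.6,70,0,0,56],[2.7,1.6,75,0,0,66],[2.7,1.6,78,0,0,76],[2.7,1.6,80,0,0,86],[2.7,1.6,80,0,0,94.6],[2.7,1.6,80,0,0,94.6]]]'

```text
clock: 16.0
tcp_pos: [436.9, 125.5, 148.3]
tool_rot: [0.0, 0.924, -0.382, 0.0]
force: [1.5, -0.5, 0.4]
width: 59.9
```

```bash
python3 - <<'E'
from cell import r, eyes
from h import *
s=log(r); print(s['clock'],s['tcp_pos'],s['tool_rot'],s['width'],s['force'])
c=eyes.camera_params('wrist');p=eyes.capture('wrist'); cv2.imwrite('pics/w8.png',p)
R=rot(s['tool_rot'])
for t,z in [("boat_web",76),("boat_lip",54)]:
    for d in eyes.spot_point('wrist',t): X=bp(c,d['at'],z);print(t,d['score'],d['at'],X,R.inv().apply(X-s['tcp_pos']))
E
```

```text
16.0 [436.93797833 125.51293399 148.34343626] [ 4.85928335e-04  9.24106120e-01 -3.82135380e-01  4.39603461e-04] 59.914308344507944 [ 1.54554137 -0.47989331  0.41349904]
boat_web 0.67 [277.2, 217.5] [437.11815814 124.31420668  76.        ] [ 0.88853413  0.6807115  72.34493293]
boat_lip 0.9 [56.3, 175.0] [583.29535735 229.96188301  54.        ] [  29.73241233 -177.36459675   94.27901563]
boat_lip 0.86 [276.1, 129.3] [483.35583988  79.36237326  54.        ] [65.34420189 -0.16442791 94.42078339]
```

View pics/w8.png

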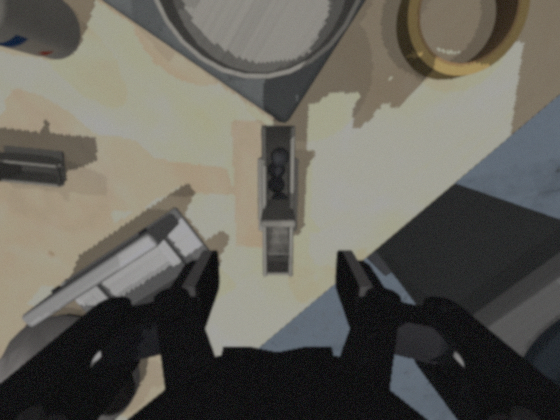

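Request:
move_arm --motion '[[[0,0,40,0,0,0],[0,0,80,0,0,0],[0,0,105,0,0,0],[0,0,117,0,0,0],[0,0,121,0,0,0],[0,0,121,0,0,0]]]'

```text
clock: 16.9
tcp_pos: [437.8, 125.4, 28.1]
tool_rot: [0.0, 0.924, -0.382, 0.001]
force: [0.8, 0.1, -0.2]
width: 59.9
```

```bash
python3 - <<'E'
from cell import r, eyes
from h import *
s=log(r); print(s['clock'],s['tcp_pos'],s['tool_rot'],s['width'],s['force'])
c=eyes.camera_params('wrist');p=eyes.capture('wrist'); cv2.imwrite('pics/w9.png',p)
E
```

```text
16.9 [437.767204   125.42137526  28.12954798] [ 8.80679053e-05  9.24196241e-01 -3.81915709e-01  1.30065198e-03] 59.900388815299955 [ 0.78330223  0.10102473 -0.19852045]
```

View pics/w9.png

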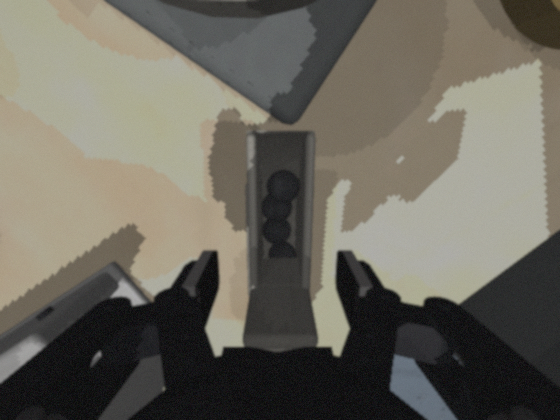

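Request:
move_arm --motion '[[[0,0,0,0,0,0],[0,0,0,0,0,0],[0,0,0,0,0,0],[0,0,0,0,0,0],[0,0,-4,0,0,0],[0,0,-12,0,0,0],[0,0,-25,0,0,0],[0,0,-30,0,0,0],[0,0,-30,0,0,0]]]' --jaw 0 --grip_force 80

```text
clock: 18.08
tcp_pos: [438.2, 125.5, 59.0]
tool_rot: [-0.0, 0.924, -0.382, 0.002]
force: [0.2, 0.2, -5.3]
width: 24.9
```

```bash
python3 - <<'E'
from cell import r, eyes
from h import *
from fit import ik
np.set_printoptions(precision=2,suppress=True)
s=log(r); print(s['clock'],s['tcp_pos'],s['tool_rot'],s['width'],s['force'])
c=eyes.camera_params('wrist');p=eyes.capture('wrist'); cv2.imwrite('pics/w10.png',p)
# plan
pan=np.array([559,20,78.]); u=np.array([1,-1,0])/2**.5
q=s['joint_positions']
for tilt,off,z in [(0,-130,150),(20,-110,150),(38,-60,140),(38,-20,132),(45,-18,130),(52,-18,130),(60,-18,130),(70,-18,130),(78,-18,130)]:
    lip=pan+u*off; lip[2]=z
    p,R=grasp_tcp(-45,tilt,0,lip=lip,gz=16); q,e=ik(p,R,q); print(tilt,p,q,round(e,4))
E
```

```text
18.075 [438.19 125.54  59.04] [-0.    0.92 -0.38  0.  ] 24.871536583334127 [ 0.16  0.17 -5.26]
0 [420.41 158.59 123.3 ] [0.11 0.48 1.97 0.   0.69 2.47] 0.0
20 [430.91 148.09 147.48] [-0.07  0.53  1.82  0.26  1.08  2.13] 0.0
38 [468.17 110.83 159.59] [-0.22  0.67  1.61  0.34  1.45  1.99] 0.0
38 [496.46  82.54 151.59] [-0.25  0.71  1.54  0.32  1.49  1.98] 0.0
45 [499.92  79.08 157.79] [-0.28  0.76  1.48  0.35  1.62  1.96] 0.0
52 [502.66  76.34 165.57] [-0.3   0.81  1.42  0.38  1.74  1.95] 0.0
60 [506.59  72.41 173.81] [-0.32  0.87  1.36  0.42  1.88  1.95] 0.0
70 [512.57  66.43 182.89] [-0.34  0.95  1.29  0.47  2.04  1.96] 0.0
78 [518.1   60.9  189.01] [-0.35  1.01  1.25  0.52  2.16  1.98] 0.0
```

View pics/w10.png

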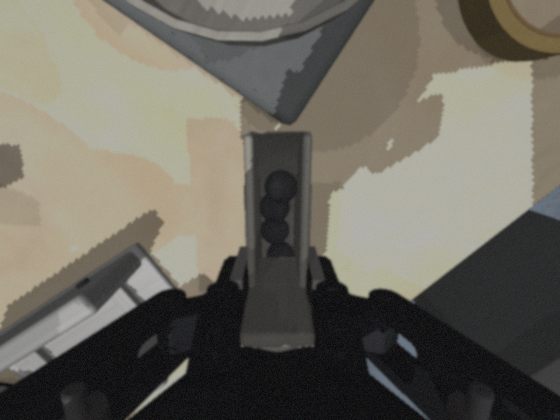

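```bash
python3 - <<'E'
from cell import eyes
from h import *
np.set_printoptions(precision=1,suppress=True)
t=eyes.camera_params('top');s=eyes.camera_params('scene')
for uv in [(373,245),(507,243),(438,178),(440,312)]: print(bp(t,(140+uv[0]/2.9,140+uv[1]/2.9),99))
for uv in [(256,260),(374,262),(315,214),(315,295)]: print(bp(s,(170+uv[0]/2.5,120+uv[1]/2.5),99))
def ov(im,c,f,x0,y0,out):
    a=cv2.imread(im)
    a=cv2.resize(a,None,fx=f,fy=f,interpolation=cv2.INTER_CUBIC)
    for col,(cx,cy) in [((0,0,255),(559,20)),((0,255,0),(555,18))]:
        for k in range(60):
            th=k*np.pi/30; u=proj(c,[cx+62*np.cos(th),cy+62*np.sin(th),99])*f
            cv2.circle(a,(int(u[0]),int(u[1])),1,col,-1)
    cv2.imwrite(out,a[y0:y0+400,x0:x0+400])
ov('pics/top0.png',t,4,960,700,'pics/ovt.png'); ov('pics/scene0.png',s,4,980,700,'pics/ovs.png')
E
```

```text
[555.8  76.6  99. ]
[556.4 -43.8  99. ]
[616.1  17.3  99. ]
[495.4  17.4  99. ]
[597.2  69.9  99. ]
[498.1  -1.3  99. ]
[587.7 -24.5  99. ]
[520.9  73.5  99. ]
```

View pics/ovt.png

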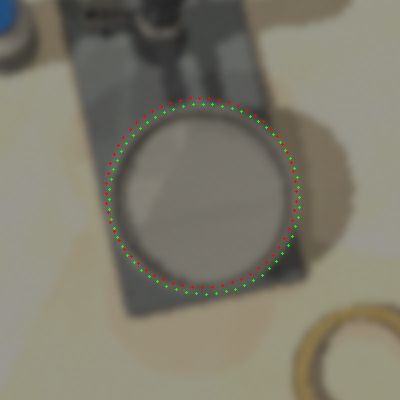

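View pics/ovs.png

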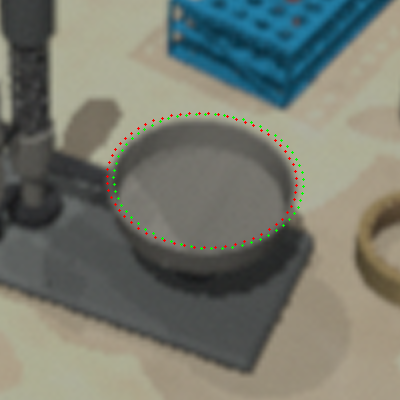

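```bash
cat > plan.py <<'E'
from h import *
PAN=np.array([557,18,78.]); U=np.array([1,-1,0])/2**.5
def pose(tilt,off,z):
    lip=PAN+U*off; lip[2]=z
    return grasp_tcp(-45,tilt,0,lip=lip,gx=0.5,gz=16.8)
E
python3 - <<'E'
from cell import r
from plan import *
from fit import ik
np.set_printoptions(precision=2,suppress=True)
s=r.get_state(); p0=s['tcp_pos']; T=[]
ss=lambda f:f*f*(3-2*f)
B=pose(0,-100,148)[0]; print(B)
n=7
for i in range(1,n+1):
    f=ss(i/n); T.append((p0+f*(B-p0),pose(0,-100,148)[1]))
n=13
for i in range(1,n+1):
    f=ss(i/n); T.append(pose(36*f,-100+85*f,148-14*f))
rows(s,T)
q=s['joint_positions']
for p,R in T:
    qn,e=ik(p,R,q); print(round(e,4),np.abs(qn-q).max()*8,end='; '); q=qn
print(q)
E
```

```text
[439.97 135.03 122.1 ]
[[-0.3,-0.5,-3.5,-0.1,-0.2,0.1],[-1.0,-1.6,-12.6,-0.1,-0.2,0.1],[-2.0,-3.3,-25.0,-0.1,-0.2,0.1],[-3.1,-5.0,-38.5,-0.1,-0.2,0.1],[-4.1,-6.7,-50.8,-0.1,-0.2,0.1],[-4.8,-7.9,-59.9,-0.1,-0.2,0.1],[-5.1,-8.3,-63.4,-0.1,-0.2,0.1],[-3.9,-8.3,-63.9,-0.1,-0.8,0.1],[-0.6,-8.3,-65.2,-0.1,-2.5,0.1],[4.5,-8.3,-67.1,-0.1,-5.1,0.1],[11.1,-8.3,-69.7,-0.1,-8.3,0.1],[19.1,-8.3,-72.8,-0.1,-12.1,0.1],[28.0,-8.3,-76.1,-0.1,-16.1,0.1],[37.5,-8.3,-79.5,-0.1,-20.3,0.1],[47.1,-8.3,-82.9,-0.1,-24.3,0.1],[56.3,-8.2,-86.0,-0.1,-28.1,0.1],[64.6,-8.2,-88.7,-0.1,-31.3,0.1],[71.2,-8.2,-90.8,-0.1,-33.9,0.1],[75.7,-8.2,-92.1,-0.1,-35.6,0.1],[77.3,-8.2,-92.6,-0.1,-36.2,0.1]]
0.0 0.11917300827821276; 0.0 0.2004301154394419; 0.0 0.2759400942188517; 0.0 0.30264082634189915; 0.0 0.27912567466113725; 0.0 0.20471584471400295; 0.0 0.07947341460338198; 0.0 0.12928351067526123; 0.0 0.33764573090494565; 0.0 0.45732056845966795; 0.0 0.5349164790457879; 0.0 0.6308198535823921; 0.0 0.691240329705491; 0.0 0.713848102053726; 0.0 0.6988137031818056; 0.0 0.6474992567039983; 0.0 0.5614330953729318; 0.0 0.4417848492150789; 0.0 0.2891941650051528; 0.0 0.10375372801491167; [-0.25  0.7   1.55  0.3   1.46  1.98]
```

Request:
move_arm --motion '[[[0,-0.5,-3.5,0,0,0],[-1,-1.6,-12.6,0,-0.2,0],[-2,-3.3,-25,-0.1,-0.2,0.1],[-3,-5,-38.5,-0.1,-0.2,0.1],[-4,-6.7,-51,-0.1,-0.2,0.1],[-4.8,-8,-60,-0.1,-0.2,0.1],[-5,-8.3,-63.4,-0.1,-0.2,0.1],[-4,-8.3,-64,-0.1,-0.8,0.1],[-0.6,-8.3,-65.2,-0.1,-2.5,0.1],[4.5,-8.3,-67,-0.1,-5.1,0.1],[11,-8.3,-69.7,-0.1,-8.3,0.1],[19,-8.3,-72.8,-0.1,-12.1,0.1],[28,-8.3,-76,-0.1,-16.1,0.1],[37.5,-8.3,-79.5,-0.1,-20.3,0.1],[47,-8.3,-83,-0.1,-24.3,0.1],[56.3,-8.2,-86,-0.1,-28.1,0.1],[64.6,-8.2,-88.7,-0.1,-31.3,0.1],[71,-8.2,-90.8,-0.1,-33.9,0.1],[75.7,-8.2,-92,-0.1,-35.6,0.1],[77.3,-8.2,-92.6,-0.1,-36.2,0.1]]]'

```text
clock: 20.62
tcp_pos: [498.5, 76.3, 150.8]
tool_rot: [-0.118, 0.879, -0.364, -0.286]
force: [0.4, 0.5, -5.5]
width: 25.1
```

```bash
cat > chk.py <<'E'
import sys
from cell import r, eyes
from plan import *
def go(tag,cams=('wrist',)):
    s=log(r); R=rot(s['tool_rot']); zt=R.apply([0,0,1]); tilt=np.degrees(np.arctan2(-zt@U*1,-zt[2]))
    g=s['tcp_pos']-R.apply([0,0,18.7]); B=R*Ro.from_matrix(np.array([[1,0,0],[0,-1,0],[0,0,-1.]])).inv()
    lip=g+B.apply([65.5,0,24-16.8]); 
    print(s['clock'],'tilt',tilt.round(1),'lip',lip.round(1),'off',((lip-PAN)@U).round(1),'w',round(s['width'],1),'F',s['force'].round(2))
    for c in cams:
        p=eyes.capture(c); cv2.imwrite(f'pics/{c}_{tag}.png',p)
    return s
if __name__=='__main__': go(sys.argv[1],sys.argv[2].split(','))
E
python3 chk.py a wrist,scene,top
```

```text
20.625 tilt 36.0 lip [546.8  28.  133.3] off -14.3 w 25.1 F [ 0.43  0.47 -5.47]
```

View pics/wrist_a.png

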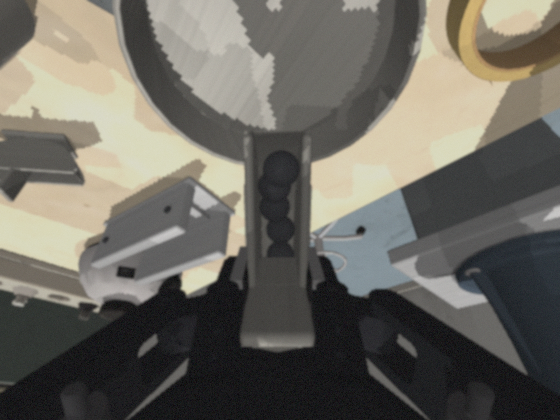

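View pics/scene_a.png

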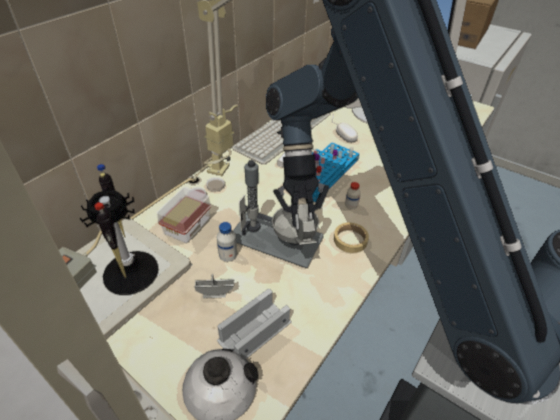

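View pics/top_a.png

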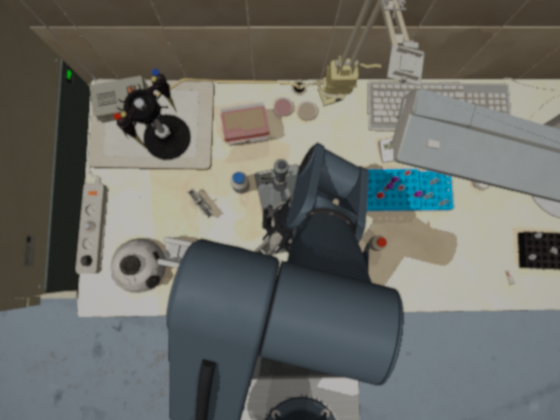

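```bash
cat > tip.py <<'E'
import sys
from cell import r
from plan import *
a=[float(x) for x in sys.argv[1:]]  # tilts; off -15, z 130
s=r.get_state()
rows(s,[pose(t,-15,131) for t in a])
E
python3 tip.py 37 38 39 40 41 42 42.5 43 43.5 44
```

```text
[[1.4,-0.1,1.0,0.1,-1.0,0.0],[1.0,-0.1,-0.2,0.1,-2.0,0.0],[0.6,-0.1,-1.3,0.1,-3.0,0.0],[0.2,-0.1,-2.5,0.1,-4.0,0.0],[-0.1,-0.1,-3.7,0.1,-5.0,0.0],[-0.5,-0.1,-4.9,0.1,-6.0,0.0],[-0.6,-0.1,-5.4,0.1,-6.5,0.0],[-0.8,-0.1,-6.0,0.1,-7.0,0.0],[-0.9,-0.1,-6.6,0.1,-7.5,0.0],[-1.1,-0.1,-7.2,0.1,-8.0,0.0]]
```

Request:
move_arm --motion '[[[1,0,1,0,-1,0],[1,0,0,0,-2,0],[0.6,0,-1.3,0,-3,0],[0.2,0,-2.5,0,-4,0],[0,0,-3.7,0,-5,0],[-0.5,0,-4.9,0,-6,0],[-0.6,0,-5.4,0,-6.5,0],[-0.8,0,-6,0,-7,0],[-0.9,0,-6.6,0,-7.5,0],[-1.1,0,-7.2,0,-8,0],[-1.1,0,-7.2,0,-8,0]]]'

```text
clock: 22.15
tcp_pos: [500.4, 74.5, 157.8]
tool_rot: [-0.143, 0.857, -0.355, -0.346]
force: [0.6, -0.4, -4.6]
width: 24.8
```

```bash
python3 chk.py b wrist; python3 tip.py 44.5 45 45.5 46 46.5 47 47.5 48
```

```text
22.15 tilt 44.0 lip [546.4  28.5 130.9] off -14.9 w 24.8 F [ 0.56 -0.41 -4.55]
[[-0.2,-0.1,-0.6,0.1,-0.5,0.0],[-0.5,-0.1,-1.2,0.1,-1.0,0.0],[-0.7,-0.1,-1.8,0.1,-1.5,0.0],[-0.9,-0.1,-2.3,0.1,-2.0,0.0],[-1.1,-0.1,-2.9,0.1,-2.5,0.0],[-1.3,-0.1,-3.5,0.1,-3.0,0.0],[-1.5,-0.1,-4.1,0.1,-3.5,0.0],[-1.7,-0.1,-4.7,0.1,-4.0,0.0]]
```

View pics/wrist_b.png

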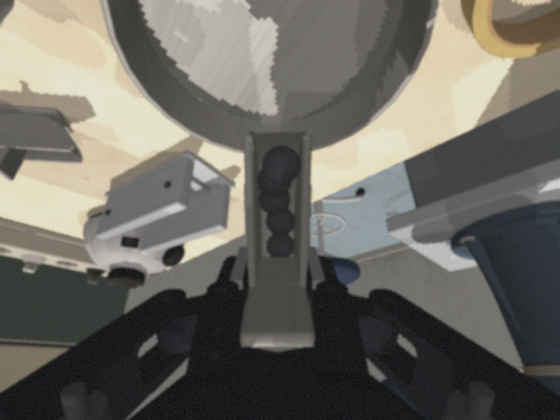

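Request:
move_arm --motion '[[[-0.2,0,-0.6,0,-0.5,0],[-0.5,0,-1.2,0,-1,0],[-0.7,0,-1.8,0,-1.5,0],[-0.9,0,-2.3,0,-2,0],[-1.1,0,-2.9,0,-2.5,0],[-1.3,0,-3.5,0,-3,0],[-1.5,0,-4.1,0,-3.5,0],[-1.7,0,-4.7,0,-4,0],[-1.7,0,-4.7,0,-4,0]]]'

```text
clock: 23.32
tcp_pos: [501.8, 73.0, 162.3]
tool_rot: [-0.155, 0.844, -0.349, -0.376]
force: [0.7, -0.1, -5.0]
width: 24.6
```

```bash
python3 chk.py c wrist; python3 tip.py 48.5 49 49.5 50 50.5 51
```

```text
23.325 tilt 48.0 lip [546.4  28.5 130.9] off -14.9 w 24.6 F [ 0.75 -0.08 -4.96]
[[-0.3,-0.1,-0.5,0.1,-0.5,-0.0],[-0.5,-0.1,-1.1,0.1,-1.0,-0.0],[-0.7,-0.1,-1.7,0.1,-1.5,-0.0],[-0.9,-0.1,-2.3,0.1,-2.0,-0.0],[-1.1,-0.1,-2.9,0.1,-2.5,-0.0],[-1.3,-0.1,-3.4,0.1,-3.0,-0.0]]
```

View pics/wrist_c.png

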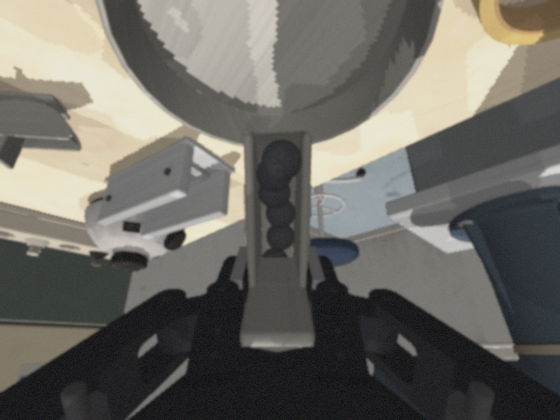

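Request:
move_arm --motion '[[[-0.3,0,-0.5,0,-0.5,0],[-0.5,0,-1.1,0,-1,0],[-0.7,0,-1.7,0,-1.5,0],[-0.9,0,-2.3,0,-2,0],[-1.1,0,-2.9,0,-2.5,0],[-1.3,0,-3.4,0,-3,0],[-1.3,0,-3.4,0,-3,0]]]'

```text
clock: 24.25
tcp_pos: [503.0, 71.8, 165.5]
tool_rot: [-0.164, 0.834, -0.345, -0.398]
force: [-0.5, -0.3, -4.6]
width: 25.2
```

```bash
python3 chk.py d wrist; python3 tip.py 51.5 52 52.5 53 
```

```text
24.25 tilt 51.0 lip [546.4  28.5 130.9] off -14.9 w 25.2 F [-0.49 -0.34 -4.56]
[[-0.3,-0.1,-0.6,0.1,-0.5,-0.0],[-0.5,-0.1,-1.2,0.1,-1.0,-0.0],[-0.7,-0.1,-1.7,0.1,-1.5,-0.0],[-0.9,-0.1,-2.3,0.1,-2.0,-0.0]]
```

View pics/wrist_d.png

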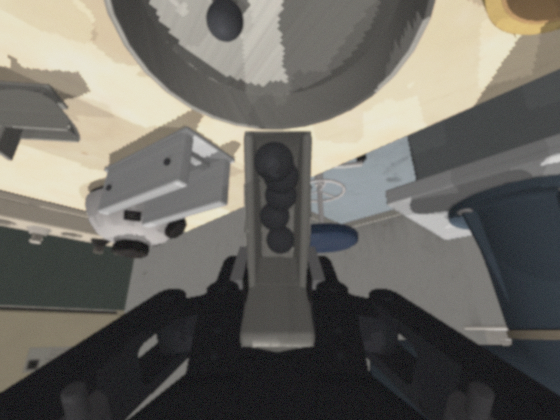

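Request:
move_arm --motion '[[[-0.2,0,-0.6,0,-0.5,0],[-0.5,0,-1.2,0,-1,0],[-0.7,0,-1.7,0,-1.5,0],[-0.9,0,-2.3,0,-2,0],[-0.9,0,-2.3,0,-2,0],[-0.9,0,-2.3,0,-2,0]]]'

```text
clock: 25.05
tcp_pos: [503.8, 71.0, 167.7]
tool_rot: [-0.17, 0.827, -0.342, -0.413]
force: [-0.1, -0.1, -4.1]
width: 24.7
```

```bash
python3 chk.py e wrist
```

```text
25.05 tilt 53.0 lip [546.3  28.6 130.9] off -15.0 w 24.7 F [-0.11 -0.07 -4.11]
```

View pics/wrist_e.png

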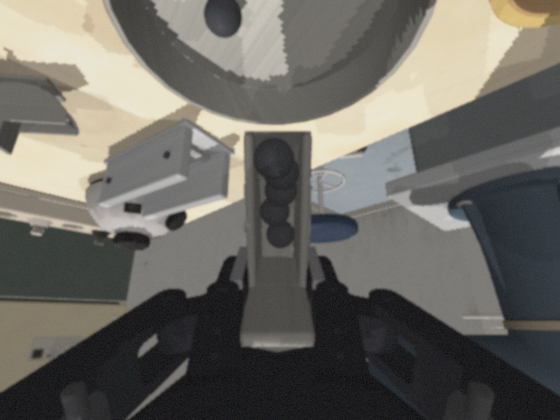

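Request:
move_arm --motion '[[[-0.2,0,-0.6,0,-0.5,0],[-0.5,0,-1.2,0,-1,0],[-0.7,0,-1.7,0,-1.5,0],[-0.9,0,-2.3,0,-2,0],[-0.9,0,-2.3,0,-2,0],[-0.9,0,-2.3,0,-2,0]]]'

```text
clock: 25.85
tcp_pos: [504.7, 70.2, 169.8]
tool_rot: [-0.176, 0.819, -0.339, -0.427]
force: [0.3, 0.3, -3.8]
width: 24.8
```

```bash
python3 chk.py f wrist
```

```text
25.85 tilt 55.0 lip [546.3  28.6 131. ] off -15.1 w 24.8 F [ 0.28  0.28 -3.82]
```

View pics/wrist_f.png

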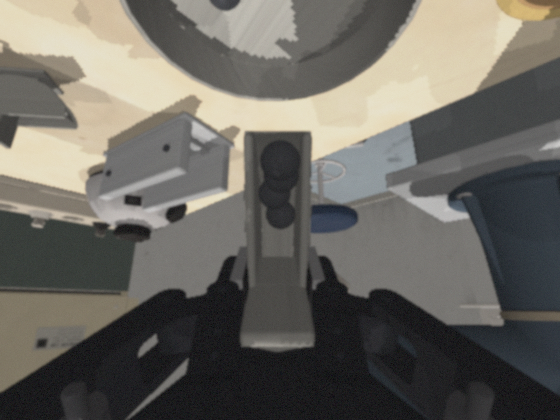

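```bash
python3 chk.py g wrist,scene,top; python3 - <<'E'
import cv2
a=cv2.imread('pics/scene_g.png')[140:280,220:360]; b=cv2.imread('pics/wrist_g.png')[100:260,200:360]
cv2.imwrite('pics/g.png',cv2.hconcat([cv2.resize(a,(400,400),interpolation=2),cv2.resize(b,(400,400),interpolation=2)]))
E
```

```text
25.9 tilt 55.0 lip [546.2  28.6 131. ] off -15.1 w 25.0 F [ 0.39 -0.03 -4.82]
```

View pics/g.png

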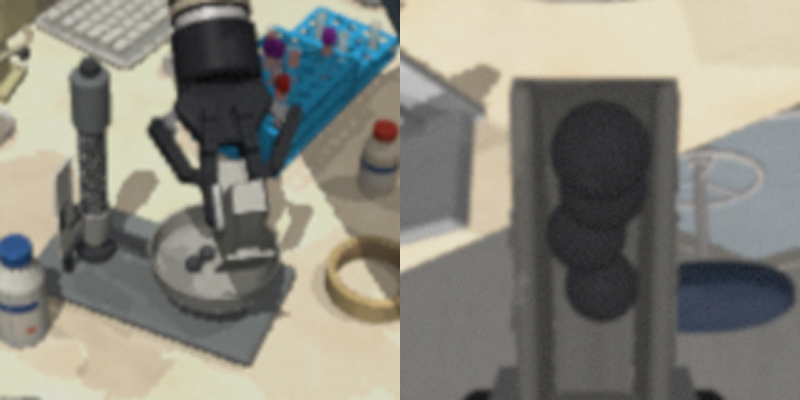

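```bash
cat > pano.py <<'E'
import sys
from cell import eyes
from h import *
def ov(im,cam,out,ctr=(557,18)):
    c=eyes.camera_params(cam); a=cv2.imread(im); f=3
    a=cv2.resize(a,None,fx=f,fy=f,interpolation=cv2.INTER_CUBIC)
    for d,col in [(0,(0,0,255)),(8,(0,160,255)),(16,(0,255,0)),(24,(255,0,0))]:
        for k in range(120):
            th=k*np.pi/60; u=proj(c,[ctr[0]+62*np.cos(th),ctr[1]+62*np.sin(th),99-d])*f
            cv2.circle(a,(int(u[0]),int(u[1])),2,col,-1)
    return a
if __name__=='__main__':
    a=ov(sys.argv[1],sys.argv[2],None); x,y=int(sys.argv[4])*3,int(sys.argv[5])*3
    cv2.imwrite(sys.argv[3],a[y:y+420,x:x+750])
E
python3 pano.py pics/wrist_g.png wrist pics/og.png 130 0; python3 pano.py pics/scene_g.png scene pics/ogs.png 220 150
```

```text
(no output)
```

View pics/og.png

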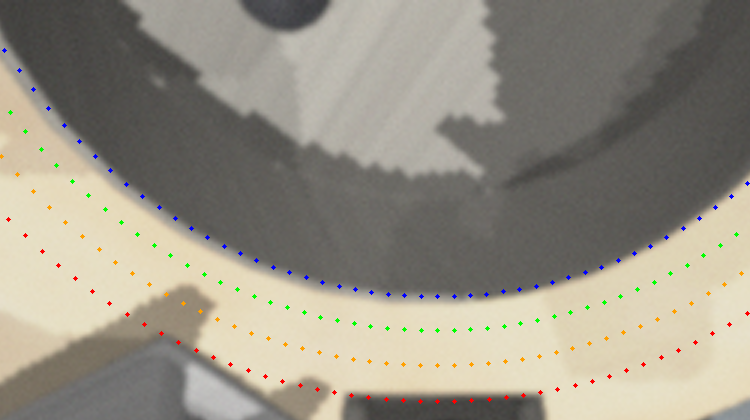

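View pics/ogs.png

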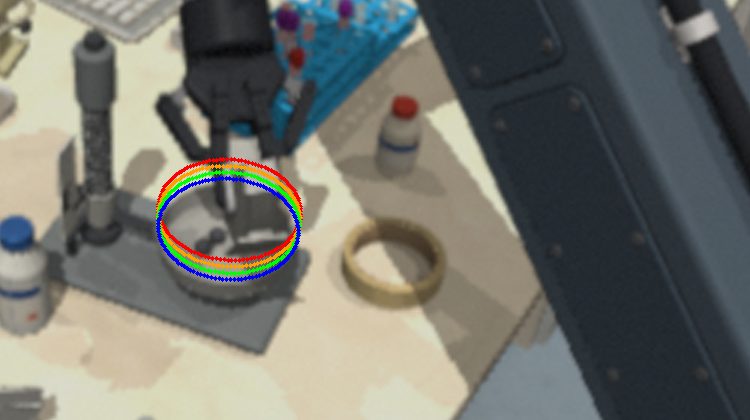

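```bash
cat > pano2.py <<'E'
import json,sys
from cell import r,eyes
from h import *
c=eyes.camera_params('wrist'); s=r.get_state()
Rt=rot(s['tool_rot']).as_matrix(); A=c['R']@Rt; off=c['t']+c['R']@s['tcp_pos']  # cam = A*tool + off
L=[json.loads(l) for l in open('log.jsonl')]
def cam(clock):
    d=[d for d in L if abs(d['clock']-clock)<.01][0]; R=A@rot(d['tool_rot']).as_matrix().T
    return dict(mtx=c['mtx'],R=R,t=off-R@np.array(d['tcp_pos']))
out=[]
for tag,clk in [('b',22.15),('d',24.25),('e',25.05),('g',25.9)]:
    a=cv2.resize(cv2.imread(f'pics/wrist_{tag}.png'),None,fx=2,fy=2); C=cam(clk)
    for d,col in [(0,(0,0,255)),(8,(0,160,255)),(16,(0,255,0)),(24,(255,0,0))]:
        for k in range(180):
            th=k*np.pi/90; u=proj(C,[557+62*np.cos(th),18+62*np.sin(th),99-d])*2
            cv2.circle(a,(int(u[0]),int(u[1])),1,col,-1)
    out.append(a[0:300,180:580])
cv2.imwrite('pics/cmp.png',cv2.vconcat([cv2.hconcat(out[:2]),cv2.hconcat(out[2:])]))
E
python3 pano2.py
```

```text
(no output)
```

View pics/cmp.png

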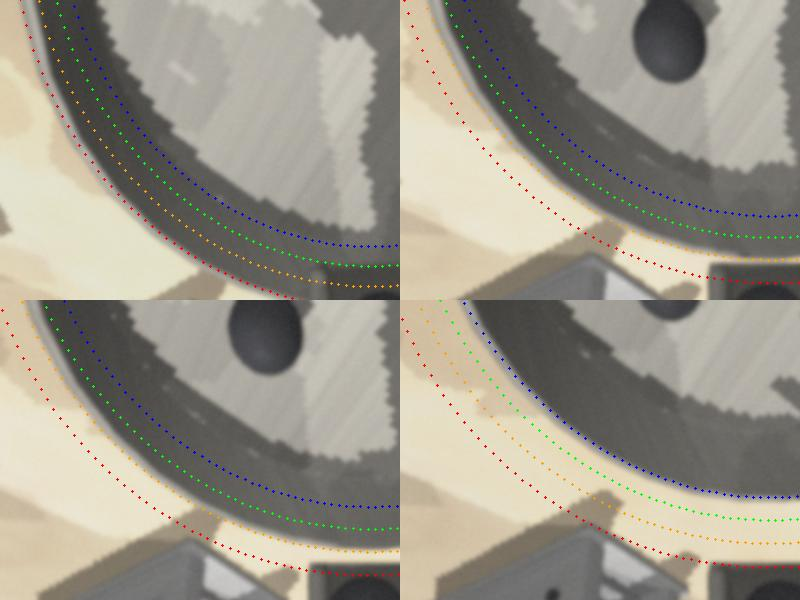

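Request:
move_arm --motion '[[[0,0,0,0,0,0],[0,0,0,0,0,0],[0,0,0,0,0,0],[0,0,0,0,0,0]]]'

```text
clock: 26.55
tcp_pos: [504.7, 70.2, 169.9]
tool_rot: [-0.176, 0.819, -0.339, -0.427]
force: [0.6, -0.6, -3.6]
width: 24.9
```

```bash
python3 chk.py h wrist,scene,top; sed -i "s/('b',22.15),('d',24.25),('e',25.05),('g',25.9)/('e',25.05),('g',25.9),('h',float(sys.argv[1])),('h',float(sys.argv[1]))/" pano2.py; tail -1 log.jsonl | head -c 30; python3 - <<'E'
import cv2
a=cv2.imread('pics/scene_h.png')[140:280,220:360]; b=cv2.imread('pics/top_h.png')[180:280,230:330]
cv2.imwrite('pics/h.png',cv2.hconcat([cv2.resize(a,(400,400),interpolation=2),cv2.resize(b,(400,400),interpolation=2)]))
E
python3 pano2.py 26.55
```

```text
26.55 tilt 55.0 lip [546.3  28.6 131. ] off -15.1 w 24.9 F [ 0.64 -0.58 -3.62]
{"clock": 26.55, "joint_positi
```

View pics/h.png

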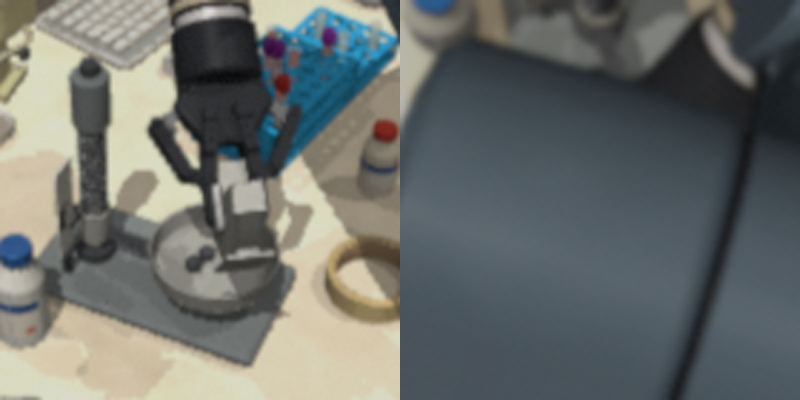

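View pics/cmp.png

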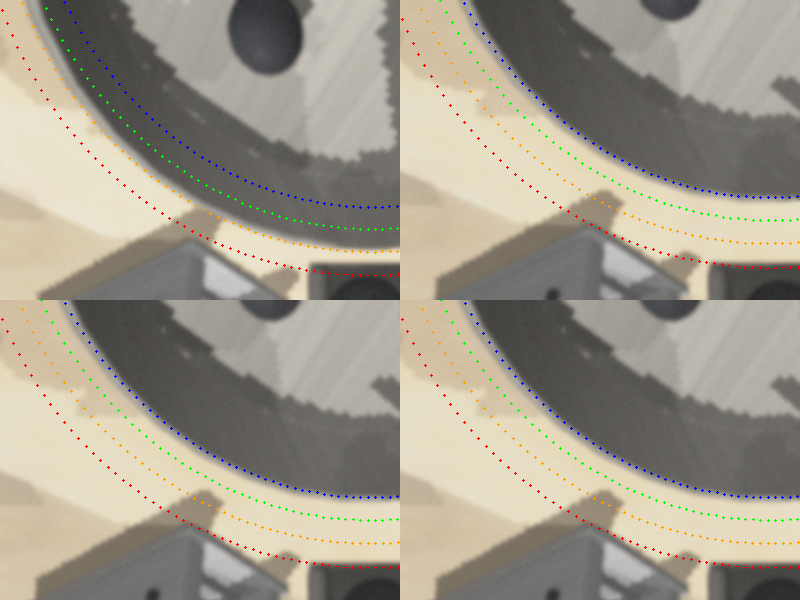

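```bash
cat > fitd.py <<'E'
import json,sys
from cell import r,eyes
from h import *
from scipy.optimize import least_squares
from scipy.ndimage import map_coordinates
c=eyes.camera_params('wrist'); s=r.get_state()
A=c['R']@rot(s['tool_rot']).as_matrix(); off=c['t']+c['R']@s['tcp_pos']
L=[json.loads(l) for l in open('log.jsonl')]
def cam(clock):
    d=[d for d in L if abs(d['clock']-clock)<.01][0]; R=A@rot(d['tool_rot']).as_matrix().T
    return dict(mtx=c['mtx'],R=R,t=off-R@np.array(d['tcp_pos']))
F=[('a',20.625,0),('b',22.15,0),('c',23.325,0),('d',24.25,8),('e',25.05,8),('g',25.9,23),('h',26.55,23)]
def edges(tag,C,d0):
    im=cv2.cvtColor(cv2.imread(f'pics/wrist_{tag}.png'),cv2.COLOR_BGR2LAB).astype(float)
    im=cv2.GaussianBlur(im,(0,0),1); out=[]
    for th in np.radians(np.arange(0,360,3)):
        X=lambda rr:proj(C,[557+rr*np.cos(th),18+rr*np.sin(th),99-d0])
        u=X(62); v=X(66)-u; v/=np.linalg.norm(v)
        ts=np.arange(-10,10,.25); P=u[:,None]+v[:,None]*ts
        if P[0].min()<2 or P[0].max()>557 or P[1].min()<2 or P[1].max()>417: continue
        b=map_coordinates(im[:,:,2],[P[1],P[0]],order=1) # yellowness: desk is cream
        g=np.gradient(b); k=g.argmax()
        if g[k]>.25*1.0 and b[-8:].mean()-b[:8].mean()>8 and 3<k<len(ts)-4: out.append((th,*(u+v*ts[k])))
    return out
obs=[]
for t,k,d0 in F:
    C=cam(k); e=edges(t,C,d0); obs.append((C,e)); print(t,len(e))
def res(p):
    cx,cy,rad=p[:3]; ds=[0,0,0,*p[3:]]; o=[]
    for (C,e),d in zip(obs,ds):
        for th,u,v in e:
            X=bp(C,(u,v),99-d); o.append(np.hypot(X[0]-cx,X[1]-cy)-rad)
    return np.array(o)
s=least_squares(res,[557,18,62,8,8,23,23],loss='soft_l1',f_scale=.5); print(s.x.round(2),np.median(np.abs(res(s.x))))
E
python3 fitd.py
```

```text
a 56
b 55
c 52
d 48
e 43
g 58
h 58
[556.92  21.09  61.01   9.96  10.47  23.95  23.96] 0.13745727347590986
```

```bash
python3 tip.py 54.8 54.3 53.6 52.7 51.7 50.6 49.4 48.2 47 45.8 44.6 43.4 42.2 41 40 39.2 38.6 38.2 38
```

```text
[[0.2,-0.1,0.2,0.1,0.2,-0.0],[0.4,-0.1,0.7,0.1,0.7,-0.0],[0.8,-0.1,1.5,0.1,1.4,-0.0],[1.2,-0.1,2.5,0.1,2.3,-0.0],[1.7,-0.1,3.7,0.1,3.3,-0.0],[2.3,-0.1,4.9,0.1,4.4,-0.0],[3.0,-0.1,6.2,0.1,5.6,-0.0],[3.6,-0.1,7.5,0.1,6.8,-0.0],[4.4,-0.1,8.8,0.1,8.0,-0.0],[5.1,-0.1,10.1,0.1,9.2,-0.0],[5.9,-0.1,11.3,0.1,10.4,-0.0],[6.7,-0.1,12.6,0.1,11.6,-0.0],[7.5,-0.1,13.8,0.1,12.8,-0.0],[8.3,-0.1,15.0,0.1,14.0,-0.0],[9.1,-0.1,16.0,0.1,15.0,-0.0],[9.6,-0.1,16.8,0.1,15.8,-0.0],[10.1,-0.1,17.4,0.1,16.4,-0.0],[10.4,-0.1,17.8,0.1,16.8,-0.0],[10.6,-0.1,18.0,0.1,17.0,-0.0]]
```

Request:
move_arm --motion '[[[0.1,0,0.2,0,0.2,0],[0.4,0,0.7,0,0.7,0],[0.8,0,1.5,0,1.4,0],[1.2,0,2.5,0,2.3,0],[1.7,0,3.7,0,3.3,0],[2.3,0,4.9,0,4.4,0],[3,0,6.2,0,5.6,0],[3.6,0,7.5,0,6.8,0],[4.4,0,8.8,0,8,0],[5.1,0,10.1,0,9.2,0],[5.9,0,11.3,0,10.4,0],[6.7,0,12.6,0,11.6,0],[7.5,0,13.8,0,12.8,0],[8.3,0,15,0,14,0],[9.1,0,16,0,15,0],[9.6,0,16.8,0,15.8,0],[10.1,0,17.4,0,16.4,0],[10.4,0,17.8,0,16.8,0],[10.6,0,18,0,17,0]]]'

```text
clock: 29.08
tcp_pos: [498.6, 76.3, 150.8]
tool_rot: [-0.124, 0.874, -0.362, -0.301]
force: [-0.6, -0.3, -3.8]
width: 25.2
```

```bash
python3 chk.py i wrist; python3 - <<'E'
from cell import r
from plan import *
s=r.get_state(); ss=lambda f:f*f*(3-2*f); T=[]; n=17
for i in range(1,n+1):
    f=ss(i/n); T.append(pose(38*(1-f),-15-95*f,131+19*f))
rows(s,T); print(T[-1][0])
E
```

```text
29.075 tilt 38.0 lip [546.4  28.6 130.9] off -15.0 w 25.2 F [-0.55 -0.28 -3.76]
[[-0.7,-0.1,0.8,0.1,0.4,0.0],[-2.7,-0.1,3.2,0.1,1.5,0.0],[-5.7,-0.1,7.0,0.1,3.2,0.0],[-9.5,-0.1,12.0,0.1,5.3,0.0],[-13.9,-0.1,17.8,0.1,7.9,0.0],[-18.7,-0.1,24.2,0.1,10.9,0.0],[-23.7,-0.2,31.1,0.1,14.0,0.0],[-28.8,-0.2,38.1,0.1,17.3,0.0],[-33.7,-0.2,45.0,0.1,20.7,0.0],[-38.5,-0.2,51.8,0.1,24.0,0.0],[-42.8,-0.2,58.0,0.1,27.2,0.0],[-46.7,-0.2,63.7,0.1,30.1,0.0],[-50.1,-0.2,68.6,0.1,32.7,0.0],[-52.9,-0.2,72.6,0.1,34.9,0.0],[-54.9,-0.2,75.7,0.1,36.6,0.0],[-56.3,-0.2,77.6,0.1,37.6,0.0],[-56.7,-0.2,78.3,0.1,38.0,0.0]]
[432.9027599 142.0972401 124.1      ]
```

View pics/wrist_i.png

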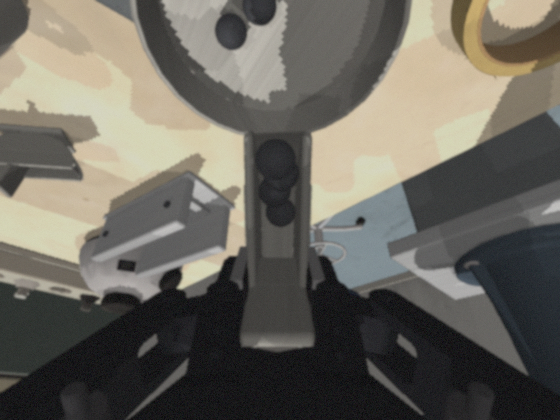

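Request:
move_arm --motion '[[[-0.7,0,0.8,0,0.4,0],[-2.7,0,3.2,0,1.5,0],[-5.7,0,7,0,3.2,0],[-9.5,0,12,0,5.3,0],[-14,0,17.8,0,7.9,0],[-18.7,0,24.2,0,10.9,0],[-23.7,0,31,0,14,0],[-28.8,0,38,0,17.3,0],[-33.7,0,45,0,20.7,0],[-38.5,0,51.8,0,24,0],[-42.8,0,58,0,27.2,0],[-46.7,0,63.7,0,30.1,0],[-50,0,68.6,0,32.7,0],[-53,0,72.6,0,34.9,0],[-55,0,75.7,0,36.6,0],[-56.3,0,77.6,0,37.6,0],[-56.7,0,78.3,0.1,38,0],[-56.7,0,78.3,0.1,38,0]]]'

```text
clock: 31.38
tcp_pos: [432.6, 142.0, 124.2]
tool_rot: [-0.0, 0.924, -0.383, -0.0]
force: [0.3, 0.6, -3.1]
width: 25.0
```

```bash
python3 chk.py j wrist,scene; python3 - <<'E'
from cell import r
from plan import *
s=r.get_state(); print(s['tcp_pos'],s['tool_rot']); R=boatR(-45,0,0,1)[0]
rows(s,[(np.array([430,140,z]),R) for z in (60,32,28)])
import cv2
a=cv2.imread('pics/scene_j.png')[140:280,220:360]
cv2.imwrite('pics/j.png',cv2.resize(a,(500,500),interpolation=2))
E
```

```text
31.375 tilt 0.0 lip [479.   95.7 150. ] off -110.1 w 25.0 F [ 0.34  0.64 -3.12]
[433.05493133 141.82050734 124.13726254] [-5.56366154e-04  9.23815005e-01 -3.82838768e-01  6.67306295e-05]
[[-0.9,3.5,64.1,-0.1,0.0,-0.0],[-0.8,3.5,92.1,-0.1,0.0,-0.0],[-0.8,3.6,96.1,-0.1,0.0,-0.0]]
```

View pics/j.png

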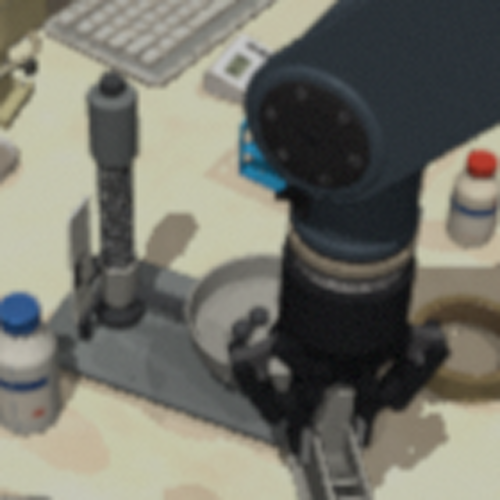

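View pics/wrist_j.png

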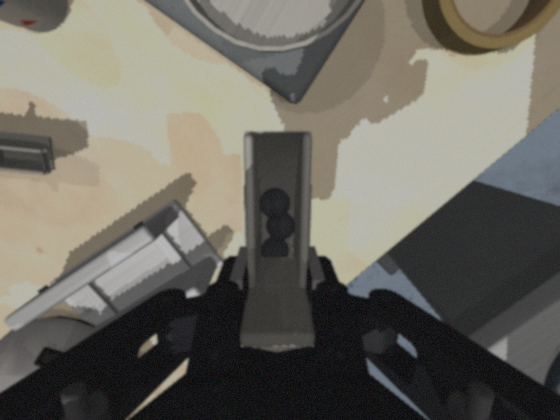

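Request:
move_arm --motion '[[[0,0,10,0,0,0],[0,0,25,0,0,0],[0,0,42,0,0,0],[0,0,60,0,0,0],[0,0,76,0,0,0],[0,0,87,0,0,0],[0,0,92,0,0,0],[0,0,94,0,0,0],[0,0,94,0,0,0]]]'

```text
clock: 32.6
tcp_pos: [433.4, 142.0, 30.3]
tool_rot: [-0.001, 0.924, -0.383, 0.0]
force: [0.5, 0.1, -3.2]
width: 24.6
```

```bash
python3 -c "
from cell import r
s=r.get_state();print(s['clock'],s['tcp_pos'],s['force'],s['tool_rot'])"
```

```text
32.6 [433.35818793 141.95229317  30.30556342] [ 0.49391116  0.06313991 -3.23087872] [-6.89019002e-04  9.23832768e-01 -3.82795559e-01  3.18599928e-04]
```

Request:
move_arm --motion '[[[0,0,1,0,0,0],[0,0,1.7,0,0,0],[0,0,2,0,0,0],[0,0,2,0,0,0]]]'

```text
clock: 33.1
tcp_pos: [433.6, 142.1, 29.3]
tool_rot: [-0.001, 0.924, -0.383, 0.001]
force: [-1.7, 1.8, 5.2]
width: 24.6
```

Request:
move_arm --motion '[[[0,0,0,0,0,0],[0,0,0,0,0,0],[0,0,0,0,0,0],[0,0,0,0,0,0],[0,0,-10,0,0,0],[0,0,-40,0,0,0],[0,0,-80,0,0,0],[0,0,-120,0,0,0],[0,0,-150,0,0,0],[0,0,-160,0,0,0],[0,0,-160,0,0,0]]]' --jaw 62

```text
clock: 34.48
tcp_pos: [433.2, 141.9, 189.6]
tool_rot: [-0.001, 0.924, -0.383, 0.001]
force: [-0.0, 0.9, -0.8]
width: 61.9
```

```bash
python3 chk.py k wrist,scene
```

```text
34.475 tilt -0.1 lip [479.4  95.5 215.6] off -109.7 w 61.9 F [-0.04  0.95 -0.78]
```

View pics/wrist_k.png

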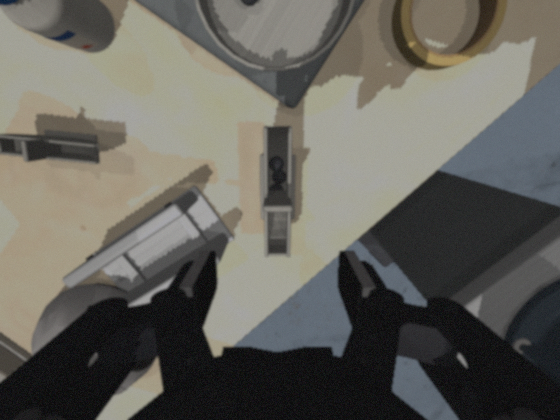

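View pics/scene_k.png

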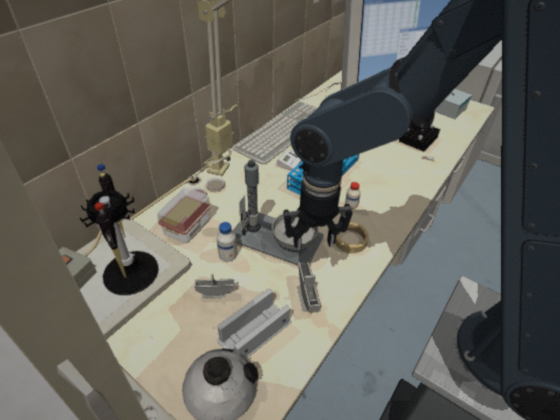

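Request:
move_arm --motion '[[[-10,-7,-30,0,0,0],[-35,-25,-60,0,0,0],[-70,-50,-80,0,0,0],[-105,-75,-80,0,0,0],[-135,-95,-80,0,0,0],[-148,-106,-80,0,0,0],[-148,-106,-80,0,0,0],[-148,-106,-80,0,0,0]]]'

```text
clock: 35.58
tcp_pos: [402.7, 320.2, 267.8]
tool_rot: [0.0, 0.924, -0.383, -0.0]
force: [0.4, 0.9, 0.2]
width: 61.6
```

```bash
python3 chk.py l wrist,scene,top; python3 - <<'E'
import cv2
a=cv2.imread('pics/scene_l.png')[150:320,220:390]; b=cv2.imread('pics/top_l.png')[170:290,200:320]
cv2.imwrite('pics/l.png',cv2.hconcat([cv2.resize(a,(400,400),interpolation=2),cv2.resize(b,(400,400),interpolation=2)]))
E
python3 pano.py pics/scene_l.png scene pics/ol.png 220 150
```

```text
35.575 tilt 0.0 lip [449.  273.9 293.7] off -257.3 w 61.6 F [0.42 0.85 0.15]
```

View pics/l.png

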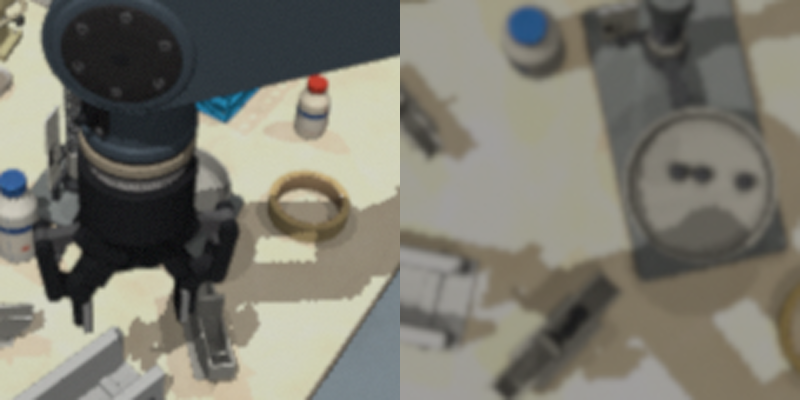

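View pics/ol.png

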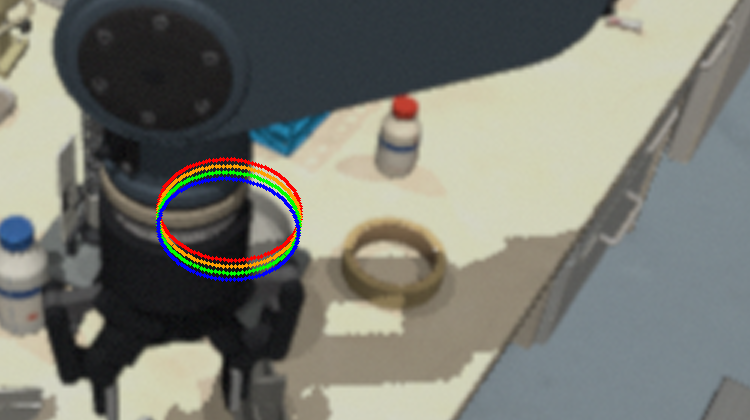

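```bash
sed -i "s/('h',26.55,23)\]/('h',26.55,23),('i',29.075,23),('k',34.475,23)]/; s/8,8,23,23\]/8,8,23,23,23,23]/" fitd.py; python3 fitd.py
```

```text
a 55
b 55
c 53
d 49
e 46
g 57
h 57
i 51
k 2
[556.52  21.5   61.2    9.92  10.38  23.96  23.95  23.82 -19.19] 0.13878140515438275
```

Frames g, h and i, the last over about 3 s, all put the pan at about 23.9 mm. Frame k had too few rim edges to count. I'm handing in.

```bash
python3 -c "
from cell import r
r.sign_off(); print(r.get_state()['clock'])"
```

```text
the job is handed in; nothing more can be done
the job is handed in; nothing more can be done
```

I did every step and handed the job in at about 36 s of the 72 s; it gave no verdict.

**What I did:**
- I lifted the boat out of the rest by its web and stood it on the free desk.
- I took it again by its sides and tipped it slowly about its lip, up to 55 degrees.
- I stopped there, brought it back gently, stood it upright and moved the arm clear.

**What the last checks showed:**
- **Pan:** the top view shows three balls in it. A fit to its rim in the wrist camera put it 23.8–24.0 mm down, steady over about 3 s, against the stop at 24 mm. In the scene camera's last picture the arm hid most of the pan. The last rim fit, after release, had too few edge points, so I ignored it.
- **Boat:** it stands upright about 150 mm from the centre of the rest, let go. Four balls should remain by count; I saw four from above while it was tipped, and some are now under the deck.
- **Bystanders and spills:** the bottles and tape look unmoved, and I saw no ball outside the pan and the boat.

**One mismatch:** at the first set-down the boat met the desk about 6 mm higher than I had calculated. It probably slipped in the web grip. The force there reached 53 N for a moment before I eased off.

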